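# Pack the test bars into the hasped specimen case

## Robot

A 6-joint arm with a two-finger parallel gripper is mounted at the origin on the work surface. World frame = base frame: x ahead of the robot, y to its left, z up, the work surface at z = 0. Lengths are in mm, angles in degrees, forces in N, time in s.
With the tool pointing down it reaches from about 350 to 850 mm from the base axis. Payload 8.1 kg.
Tool frame: the origin (TCP) lies on the centre line of the jaws, within the pads' length; the fingertips stand 19 mm ahead of it and the grasp point (between the pads) is the TCP (r.tip_reach is the z of the fingertips in the tool frame, in mm); z points along the fingers, y is the line along which they close (so a half turn about z gives the same grasp; the last joint's range is limited). The gripper opens to 85 mm and grips with 20 to 120 N. Pads are 22 mm wide; open, the fingers measure 114 mm over their backs; the gripper's body (76 mm by 85 mm) begins 54 mm behind the grasp point. The pads swing forward as they close: fully open they stand 13 mm farther back than shut.
Start: joints at [62.601, 7.471, 85.268, -0, 87.261, -4.893], TCP at [229.645, 554.318, 250.292] pointing down, gripper open.
Joint ranges: [-169.43, 169.43], [-51.17, 129.36], [1.28, 143.12], [-76.62, 256.62], [0, 156.53], [-152.29, 152.29]. Speed limits (degrees/s): [136.94, 136.94, 159.86, 180, 180, 180].

## Interface

Orientations are given as [roll, pitch, yaw] about the fixed x, y, z axes, in that order (R = Rz(yaw) Ry(pitch) Rx(roll)).
In Python, from bench import r gives the robot as it stands. The module is installed in compiled form; this text tells all that it offers.
- The arm moves only by the shell command python3 -m handwheel 'ROWS' [FORCE]. ROWS is JSON, a list of rows, each a list of 7 numbers: the shift along the tool's x, y, z in m, then the turn, a rotation vector about the tool's x, y, z in degrees, then the finger opening in m, from 0 to 0.0854. In form: [[tx, ty, tz, ax, ay, az, claw], ...]. A call has 1 to 8 rows; each row shifts and turns the commanded pose from where the row before left it, along the tool's axes as they then stand; what a row does not reach is not made up. A row lasts 1/12 s, in which the tool goes at most 41.7 mm and 7.16 degrees, less where a joint would pass 70% of its speed; a pose out of reach is approached as far as the arm can. A call with a gripper value outside its range is refused whole. The fingers move at their own pace and stop on an object; FORCE is the grip in N (left out, the last holds). Time passes only in rows, so rows that do not move let the fingers close. It gives the time, the measured TCP pose, the force, the opening and the grip force at its end, in the units of the state.
- r.sense(): the state, without advancing time (a new reading comes with each control period).
- r.snapshot(name): name is "scene" or "top" or "wrist"; returns (picture, depth): 384x512x3 uint8, blue, green, red; 384x512 float32, mm along the optical axis (not along the pixel's ray), 0 where there is no reading.
- r.calibration(name): a dict with "vfov" (degrees; the focal length in pixels is half the picture's height over the tangent of half this angle, whatever the lens; pixels are square), "cx", "cy" (the principal point, pixels), "rvec" (rotation vector, rad) and "tvec" (3), from world to camera coordinates, as OpenCV has them; the wrist camera has in their place "tool_from_camera" (4x4, takes a point from camera to tool coordinates, whose origin is the TCP and whose axes are the flange's). Camera axes: x right, y down, z forward; pixel columns grow to the right and rows downward; lengths in mm; the calibration is good to about 2 mm. A picture is of the moment at which its call begins: read the wrist's pose just before it. calibration takes no time and is no camera call.
- r.hand_in(): hands the job in; it is judged then, once.
The state is a dict: "time": time; "joint_pos": joint angles; "qd": joint speeds; "joint_efforts": joint torques, N m; "tool_pos": TCP position; "tcp_rot": TCP orientation; "ft_force": force on the tool from outside, world axes, zero at the start; "wrist_torque": the same for the moment, N m; "finger_gap": finger opening in mm; "grip_force": force on a finger pad.
Only numpy, scipy, OpenCV 4.12 (cv2) and the standard library are available. Lean on these libraries where they do the work, as an engineer would, in place of code of your own. Each camera call takes 0.05 s, during which the arm holds its last target. There are 200 camera calls.

## Task

The steel V-block standing on the specimen case is in the way: first move it onto the rubber mat. Then swing the hasp off its catch, open the lid wide, put every dog-bone test bar from the bench into the case (leave the round reference block, jar, mug and wrench where they are), shut the lid fully and swing the hasp back down flat over the catch. Never lift the lid while the hasp is over the catch.

Things in the scene. Friction and masses are not known exactly. Their poses are not given: they have to be found in the camera images.
- case: grey plastic specimen case fixed to the bench: open tray 180 mm (its x) by 260 mm (its y), walls 62 mm high and 6 mm thick, floor 5 mm; with the lid shut its top is 70 mm above the bench. Origin: centre of its underside; its -x side is the front, its +x side carries the lid hinge, z up. It turns up to 0.25 rad from one start to another
- lid (a joint): angle of the case's lid about its hinge on the far (+x) rim, axis parallel to the case's y: 0 shut, grows as it opens, 1.8 rad fully open; the hinge is stiff and the lid stays where it is left
- lid_hinge (a point): point on the lid's hinge axis, in the middle of the far rim, 62 mm above the bench; its frame turns with the lid
- lid_lip (a point): middle of the black lifting lip that juts out 33 mm forward from the lid's front edge, right of the hasp; lip 32 mm wide (along case y), 8 mm thick, nothing beneath it; 204 mm from the hinge axis, 60 mm to the -y side of the case's middle
- hasp (a joint): angle of the steel hasp about its hinge on the case's front wall, axis parallel to the case's y: 0 lies flat on the lid with its slot over the catch, grows as it swings up and over towards the front, 2.4 rad fully off; the hinge is stiff and the hasp stays where it is left
- hasp_hinge (a point): point on the hasp's hinge axis, mid-width, in front of the case's front wall, 72.5 mm above the bench, 60 mm to the +y side of the case's middle
- hasp_tab (a point): middle of the tab at the hasp's free end (tab 30 mm wide along case y, 6 mm thick, stands up 30 mm when the hasp is closed), 79 mm along the hasp from the hinge axis and 20 mm above it when closed, 22 mm above the lid; the strap is 30 mm wide too
- catch (a point): top of the catch, a steel staple 22 mm long, 6 mm thick and 18 mm high on the lid, which comes up through the hasp's slot; moves with the lid
- mat: square black rubber mat fixed on the bench, 150 by 150 mm, 4 mm thick; origin centre of its underside
- vblock: dark steel V-block 70 mm long (its x), 44 mm wide (its y), 40 mm high (its z), V groove along the top; 0.6 kg; stands on the lid at the start; origin centre of its underside
- vblock_mid (a point): middle of the V-block, 20 mm above its underside; frame as the V-block's
- bar1: one of two to four like steel test bars (dog-bone shape, flat): 110 mm long (its x), two heads 30 mm long and 22 mm wide, waist 50 mm long and 12 mm wide, 14 mm thick throughout, 0.14 kg, lying flat; origin centre of its underside, below the waist; None also if this bar is absent in this start
- bar2: one of two to four like steel test bars (dog-bone shape, flat): 110 mm long (its x), two heads 30 mm long and 22 mm wide, waist 50 mm long and 12 mm wide, 14 mm thick throughout, 0.14 kg, lying flat; origin centre of its underside, below the waist; None also if this bar is absent in this start
- bar3: one of two to four like steel test bars (dog-bone shape, flat): 110 mm long (its x), two heads 30 mm long and 22 mm wide, waist 50 mm long and 12 mm wide, 14 mm thick throughout, 0.14 kg, lying flat; origin centre of its underside, below the waist; None also if this bar is absent in this start
- bar4: one of two to four like steel test bars (dog-bone shape, flat): 110 mm long (its x), two heads 30 mm long and 22 mm wide, waist 50 mm long and 12 mm wide, 14 mm thick throughout, 0.14 kg, lying flat; origin centre of its underside, below the waist; None also if this bar is absent in this start
- disc: plain round steel hardness reference block, 60 mm diameter, 16 mm thick, lying flat among the bars; origin centre of its underside; to be left alone
- jar: amber glass jar, 60 mm diameter, 120 mm tall, upright, a bystander; origin centre of its base
- mug: white ceramic mug, 80 mm diameter, 90 mm tall, a bystander; origin centre of its base
- wrench: wrench lying on the bench, a bystander; origin on its underside
Mind the look-alikes: they are no part of the job. Leave any turquoise look-alike of the bar2 alone. What is shaped like the vblock but pink or turquoise is not meant.

How it is judged:
By the outcome, as a careful person would: the job done as asked, in the order asked, and still so for the second after the job is handed in, with the robot touching nothing.
Of bar1, bar2, bar3, bar4 only 2 to 4 are there at a start; the rules pass over those that are not, and their reading is None.
At some moment in a run one of bar1, bar2, bar3, bar4 may be knocked a few centimetres aside while the robot is not near it.
Once in a run the grip may slacken for a moment while it holds something.
It also fails if it takes over 210 s, if anything falls off the work surface, if the arm or the gripper's body presses on something with over 40 N, if the wrist force passes 120 N, or if a joint passes its speed limit or range.

## Working session

There is one attempt and no reset: what is moved stays moved. The work goes in short steps, Python scripts to look and compute and a shell command to move; the robot and the scene stay as the last step left them, time stands still between calls to the robot, and variables do not carry over. Pictures are saved under pics/ and viewed, at most 14 in all, crops included, and the job is handed in when it is done.

```bash
mkdir -p pics; cat > h.py <<'E'
import numpy as np, cv2
from scipy.spatial.transform import Rotation as R
from bench import r
def cam(name):
    s=r.sense(); im,d=r.snapshot(name); c=r.calibration(name)
    f=im.shape[0]/2/np.tan(np.radians(c["vfov"])/2)
    if name=="wrist":
        T=np.eye(4);T[:3,:3]=R.from_euler('xyz',s["tcp_rot"],degrees=True).as_matrix();T[:3,3]=s["tool_pos"]
        M=T@np.array(c["tool_from_camera"])
    else:
        T=np.eye(4);T[:3,:3]=R.from_rotvec(np.ravel(c["rvec"])).as_matrix();T[:3,3]=np.ravel(c["tvec"]);M=np.linalg.inv(T)
    v,u=np.mgrid[:im.shape[0],:im.shape[1]]
    P=np.stack([(u-c["cx"])/f*d,(v-c["cy"])/f*d,d],-1)@M[:3,:3].T+M[:3,3]
    P[d==0]=np.nan
    return im,d,P
def save(name,im,k=1.5): cv2.imwrite(f"pics/{name}.png",cv2.resize(im,None,fx=k,fy=k,interpolation=cv2.INTER_CUBIC))
E
python3 - <<'E'
from h import *
for n in("top","scene"):
    im,d,P=cam(n); save(n+"0",im); np.savez(n+"0",im=im,P=P)
    print(n,r.calibration(n),np.nanmin(P,(0,1)),np.nanmax(P,(0,1)))
print(r.sense(), r.tip_reach)
E
```

```text
top {'vfov': 52.81550325352045, 'cx': 255.27091427498596, 'cy': 193.7218042498417, 'rvec': array([ 2.13032038, -2.15676031,  0.15405025]), 'tvec': array([  11.64022613,  520.49703468, 1046.15860084])} [ 4.48605666e-01 -1.34364302e+03 -7.71312725e+02] [1645.84573854 1337.32829817  573.26864287]
scene {'vfov': 51.89642868380143, 'cx': 255.91228171103813, 'cy': 191.85931959443045, 'rvec': array([ 1.47952806,  2.15699595, -0.82614304]), 'tvec': array([ 152.63165935, -305.74694296, 1595.76662366])} [-1863.18762137 -2357.40655026  -774.08956974] [1182.01750251 1158.75386594  640.84351273]
{'time': 0.1, 'joint_pos': array([ 6.26007354e+01,  7.51133609e+00,  8.53231942e+01,  1.57007049e-04,
        8.72611513e+01, -4.89359299e+00]), 'qd': array([-0.02165114, -0.05963992, -0.24498098, -0.06575676,  0.12480595,
        0.09218723]), 'joint_efforts': array([ 1.56592101e-03, -5.70949924e+01, -5.01941192e+01, -1.15580947e-04,
        8.03706382e-03,  4.07323319e-05]), 'tool_pos': array([229.43571356, 553.9011055 , 249.34203267]), 'tcp_rot': array([-1.79904681e+02, -8.31840247e-03,  1.57494314e+02]), 'ft_force': array([ 0.52074729, -0.20680787,  0.30109566]), 'wrist_torque': array([ 0.00511229, -0.03398318, -0.07179886]), 'grip_force': 0.0, 'finger_gap': 85.45644606962664} 19.0
```

View pics/top0.png

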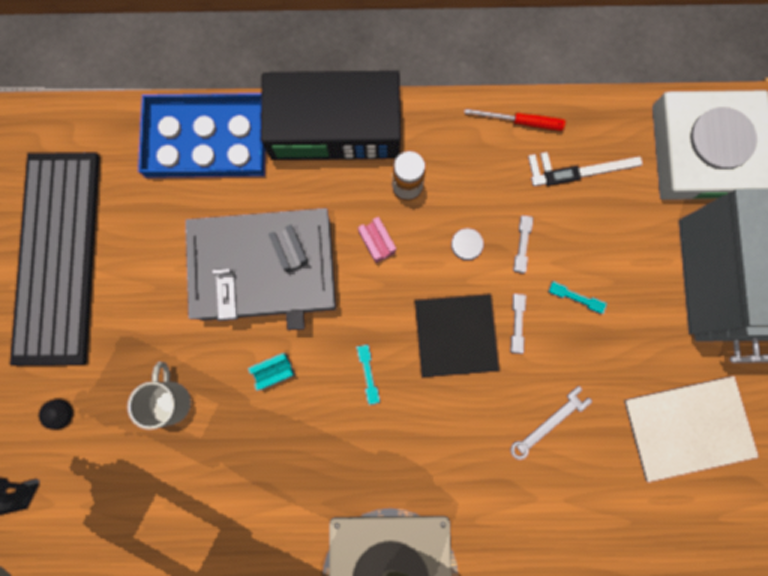

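View pics/scene0.png

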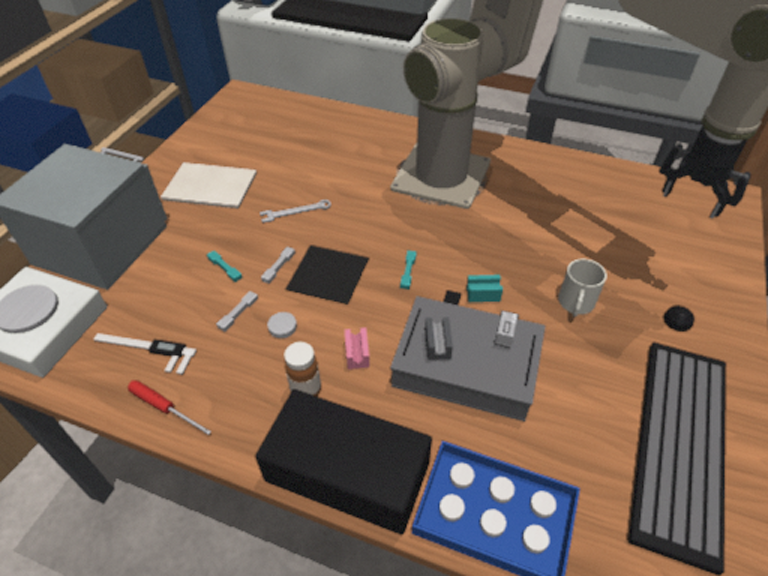

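Top view: case lid at (262,263), with the V-block at (288,248), hasp at (226,293) and lip at (296,320). The mat is at (457,335), and there are two grey bars at (523,244) and (518,323). The turquoise and pink items are look-alikes. Next I measure poses.

```bash
cat > m.py <<'E'
from h import *
def rect(P,m,nm,out=True):
    p=P[m]; n=len(p)
    if n<5: print(nm,n); return
    (c,s,a)=cv2.minAreaRect(p[:,:2].astype(np.float32))
    if s[0]<s[1]: s=(s[1],s[0]); a+=90
    print(nm,n,"c",np.round(c,1),"size",np.round(s,1),"long-axis yaw",round((a+90)%180-90,1),"z",np.round(np.percentile(p[:,2],[5,50,95]),1))
def comp(im,P,mask,uv):
    n,l=cv2.connectedComponents(mask.astype(np.uint8)); v=l[uv[1],uv[0]]; return (l==v)&(v>0)
E
python3 - <<'E'
from m import *
z=np.load("top0.npz");im=z["im"].astype(int);P=z["P"]
hsv=cv2.cvtColor(z["im"],cv2.COLOR_BGR2HSV)
v,u=np.mgrid[:384,:512]
def box(a,b,c,d): return (u>=a/1.5)&(u<=c/1.5)&(v>=b/1.5)&(v<=d/1.5)
Z=P[...,2]
B=box(175,195,345,335)
rect(P,B&(Z>62)&(Z<76)&(hsv[...,1]<60),"lid")
rect(P,box(262,215,312,280)&(Z>90),"vblock")
rect(P,box(205,260,245,325)&(Z>77),"hasp hi")
rect(P,box(205,260,245,325)&(hsv[...,2]>140)&(Z>40),"hasp")
rect(P,box(283,308,310,335)&(Z>40)&(hsv[...,2]<60),"lip")
grey=(hsv[...,1]<70)&(hsv[...,2]>110)
rect(P,box(505,205,545,280)&grey,"barA")
rect(P,box(500,285,540,360)&grey,"barB")
rect(P,box(405,285,510,385)&(hsv[...,2]<70),"mat")
rect(P,box(440,220,495,265)&grey,"disc")
rect(P,box(245,345,300,395)&(hsv[...,1]>120)&(abs(hsv[...,0].astype(int)-90)<10),"turqV")
rect(P,box(340,335,390,410)&(hsv[...,1]>120)&(abs(hsv[...,0].astype(int)-90)<10),"turqbar")
rect(P,box(350,210,402,268)&(Z>15)&(hsv[...,0]>150),"pinkV")
rect(P,box(385,145,430,205)&(Z>100),"jar")
rect(P,box(120,355,192,435)&(Z>60),"mug")
print(np.round(P[int(293/1.5),int(226/1.5)]))
c=z["im"][125:225,115:270]
save("crop0",c,5)
E
```

```text
lid 5673 c [555.2 231.1] size [264.5 217.9] long-axis yaw -86.2 z [67.3 70.4 73.7]
vblock 427 c [592.3 174.2] size [72. 44.] long-axis yaw 23.1 z [ 90.9 108.1 112.5]
hasp hi 290 c [511.2 287.9] size [85.9 30.8] long-axis yaw 4.8 z [ 77.7  80.7 106.8]
hasp 883 c [522.2 292.1] size [107.2  73.2] long-axis yaw 1.3 z [67.6 71.8 85.9]
lip 0
barA 257 c [ 614.  -266.9] size [110.4  23.4] long-axis yaw -9.6 z [ 5.7 13.9 17.4]
barB 267 c [ 459.6 -249.6] size [111.5  21.5] long-axis yaw -5.3 z [nan nan nan]
mat 2524 c [422.8 -72.8] size [153.2   0. ] long-axis yaw 11.9 z [nan nan nan]
disc 349 c [ 614.4 -158.7] size [58.6 55.7] long-axis yaw -73.0 z [nan nan nan]
turqV 403 c [374.3 212.7] size [68.5 42.3] long-axis yaw -67.2 z [nan nan nan]
turqbar 204 c [367.   35.4] size [107.1  19.6] long-axis yaw 11.1 z [11.4 14.7 18.1]
pinkV 393 c [621.7  16.5] size [70.5 43.3] long-axis yaw 27.4 z [18.9 37.4 42.5]
jar 326 c [733.6 -43.9] size [51.9 50.9] long-axis yaw -0.8 z [112.5 120.1 123.5]
mug 444 c [329.4 402.6] size [105.   78.9] long-axis yaw -31.0 z [61.9 80.8 92.4]
[513. 286.  93.]
```

View pics/crop0.png

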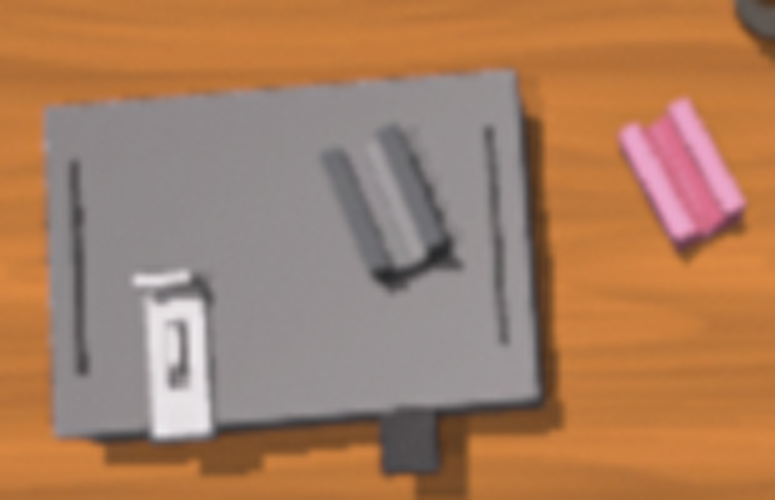

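```bash
python3 - <<'E'
from m import *
z=np.load("top0.npz");P=z["P"];hsv=cv2.cvtColor(z["im"],cv2.COLOR_BGR2HSV)
v,u=np.mgrid[:384,:512]
def box(a,b,c,d): return (u>=a/1.5)&(u<=c/1.5)&(v>=b/1.5)&(v<=d/1.5)
ok=np.isfinite(P[...,2]);Z=np.nan_to_num(P[...,2],nan=-99)
lid=box(175,195,345,318)&(Z>64)&(Z<76)
p=P[lid];bins=np.arange(120,345,15)
F=[];N=[]
for a,b in zip(bins,bins[1:]):
    q=p[(p[:,1]>a)&(p[:,1]<b)]
    F.append(((a+b)/2,q[:,0].max(),q[:,0].min()))
F=np.array(F);print(np.round(F,0).tolist()); print("slope far",np.polyfit(F[:,0],F[:,1],1))
a=np.radians(3.8);c0=np.array([573,232.3]);Rm=np.array([[np.cos(a),np.sin(a)],[-np.sin(a),np.cos(a)]])
L=(P[...,:2]-c0)@Rm.T
def ext(m,nm):
    q=L[m&ok];w=P[m&ok]; print(nm,m.sum(),"local x",np.round(np.percentile(q[:,0],[1,99]),1),"y",np.round(np.percentile(q[:,1],[1,99]),1),"z",np.round(np.percentile(w[:,2],[5,50,95]),1))
ext(lid,"lid")
ext(lid&(abs(L[...,1])<20),"lid mid")
ext(box(205,260,245,325)&(Z>97),"tab")
ext(box(200,260,250,325)&(Z>75.5),"hasp")
ext(box(280,300,312,335)&(Z>50)&(hsv[...,2]<85)&(L[...,0]<-98),"lip")
s=hsv[...,2]<70
rect(P,box(405,285,510,385)&s&ok,"mat");rect(P,box(500,285,540,360)&ok&(hsv[...,1]<70)&(hsv[...,2]>110),"barB")
rect(P,box(440,220,495,265)&ok&(Z>12),"disc");rect(P,box(245,345,300,395)&ok&(Z>15)&(hsv[...,1]>120)&(abs(hsv[...,0].astype(int)-90)<10),"turqV")
rect(P,box(262,72,402,158)&(Z>30),"scope")
E
```

```text
[[128.0, 672.0, 486.0], [142.0, 673.0, 473.0], [158.0, 669.0, 468.0], [172.0, 669.0, 468.0], [188.0, 666.0, 477.0], [202.0, 667.0, 482.0], [218.0, 665.0, 480.0], [232.0, 665.0, 480.0], [248.0, 665.0, 477.0], [262.0, 662.0, 469.0], [278.0, 662.0, 469.0], [292.0, 660.0, 469.0], [308.0, 661.0, 475.0], [322.0, 657.0, 472.0]]
slope far [-7.01415893e-02  6.81060209e+02]
lid 5665 local x [-99.2  89.8] y [-129.9  128.9] z [67.2 70.4 73.7]
lid mid 955 local x [-92.4  89.5] y [-19.6  19.5] z [67.4 70.5 73.5]
tab 30 local x [-22.2 -15.8] y [44.9 72.9] z [101.1 106.8 108.8]
hasp 337 local x [-100.2  -16.2] y [44.3 76. ] z [ 76.2  80.1 106.4]
lip 127 local x [-128.4  -98.3] y [-75.7 -45.8] z [67.7 70.6 73.3]
mat 2512 c [ 438.9 -133. ] size [144.  143.8] long-axis yaw 4.0 z [1.2 4.6 7.9]
barB 266 c [ 459.6 -249.6] size [111.5  21.5] long-axis yaw -5.3 z [ 7.4 14.1 17.3]
disc 317 c [ 615.6 -158.3] size [57.8 57.3] long-axis yaw -46.0 z [13.3 16.7 20.1]
turqV 401 c [374.3 212.7] size [68.5 42.3] long-axis yaw -67.2 z [19.1 36.9 43.2]
scope 5132 c [838.8  96.9] size [261.1 177. ] long-axis yaw 89.0 z [ 52.7  99.8 103.3]
```

```bash
cat > plan.py <<'E'
import sys
from h import *
# waypoints "x,y,z,yaw"; turn first, then shift along the turned tool's axes (tool down)
s=r.sense();p=np.array(s["tool_pos"]);yaw=s["tcp_rot"][2]
print("t",round(s["time"],1),"at",np.round(p,1),np.round(s["tcp_rot"],1),"q",np.round(s["joint_pos"]),"gap",round(s["finger_gap"],1),"F",np.round(s["ft_force"],1),"grip",round(s["grip_force"],1))
for w in sys.argv[1:]:
    t=np.array([float(k) for k in w.split(",")])
    dy=(t[3]-yaw+180)%360-180
    d=R.from_euler('xyz',[180,0,t[3]],degrees=True).inv().apply(t[:3]-p)/1000
    n=int(np.ceil(np.linalg.norm(d)/.035))
    print(w,"az",round(-dy,1),"shift",np.round(d,4),"n",n,"per",np.round(d/max(n,1),4)); p=t[:3];yaw=t[3]
E
python3 plan.py 592,174,200,203.1 592,174,93,203.1 592,174,145,203.1 439,-133,145,184 439,-133,29,184
```

```text
t 0.1 at [229.4 553.9 249.3] [-179.9   -0.   157.5] q [63.  8. 85.  0. 87. -5.] gap 85.5 F [ 0.5 -0.2  0.3] grip 0.0
592,174,200,203.1 az -45.6 shift [-0.1844 -0.4917  0.0493] n 16 per [-0.0115 -0.0307  0.0031]
592,174,93,203.1 az -0.0 shift [ 0.    -0.     0.107] n 4 per [ 0.     -0.      0.0268]
592,174,145,203.1 az -0.0 shift [ 0.     0.    -0.052] n 2 per [ 0.     0.    -0.026]
439,-133,145,184 az 19.1 shift [ 0.174  -0.2956 -0.    ] n 10 per [ 0.0174 -0.0296 -0.    ]
439,-133,29,184 az -0.0 shift [ 0.    -0.     0.116] n 4 per [ 0.    -0.     0.029]
```

```bash
python3 -m handwheel '[[0,0,0,0,0,-5.7,0.085],[0,0,0,0,0,-5.7,0.085],[0,0,0,0,0,-5.7,0.085],[0,0,0,0,0,-5.7,0.085],[0,0,0,0,0,-5.7,0.085],[0,0,0,0,0,-5.7,0.085],[0,0,0,0,0,-5.7,0.085],[0,0,0,0,0,-5.7,0.085]]'
python3 -m handwheel '[[-0.0115,-0.0307,0.0031,0,0,0,0.085],[-0.0115,-0.0307,0.0031,0,0,0,0.085],[-0.0115,-0.0307,0.0031,0,0,0,0.085],[-0.0115,-0.0307,0.0031,0,0,0,0.085],[-0.0115,-0.0307,0.0031,0,0,0,0.085],[-0.0115,-0.0307,0.0031,0,0,0,0.085],[-0.0115,-0.0307,0.0031,0,0,0,0.085],[-0.0115,-0.0307,0.0031,0,0,0,0.085]]'
python3 -m handwheel '[[-0.0115,-0.0307,0.0031,0,0,0,0.085],[-0.0115,-0.0307,0.0031,0,0,0,0.085],[-0.0115,-0.0307,0.0031,0,0,0,0.085],[-0.0115,-0.0307,0.0031,0,0,0,0.085],[-0.0115,-0.0307,0.0031,0,0,0,0.085],[-0.0115,-0.0307,0.0031,0,0,0,0.085],[-0.0115,-0.0307,0.0031,0,0,0,0.085],[-0.0115,-0.0307,0.0031,0,0,0,0.085]]'
python3 -m handwheel '[[0,0,0,0,0,0,0.085],[0,0,0,0,0,0,0.085],[0,0,0,0,0,0,0.085]]'
python3 plan.py 592,174,93,203.1
python3 -c "
from h import *
im,d,P=cam('wrist');save('w1',im);np.savez('w1',im=im,P=P)"
```

```text
time: 0.77
tool_pos: [229.5, 554.0, 249.6]
tcp_rot: [-180.0, -0.1, -156.6]
ft_force: [0.6, -0.1, -0.5]
finger_gap: 84.7
grip_force: 0.0
time: 1.43
tool_pos: [411.2, 363.0, 224.9]
tcp_rot: [-180.0, -0.0, -156.9]
ft_force: [0.3, -0.2, -0.2]
finger_gap: 84.9
grip_force: 0.0
time: 2.1
tool_pos: [592.2, 173.2, 200.0]
tcp_rot: [180.0, -0.0, -156.9]
ft_force: [0.6, 1.0, -0.4]
finger_gap: 85.0
grip_force: 0.0
time: 2.35
tool_pos: [591.1, 174.6, 200.0]
tcp_rot: [180.0, -0.1, -156.9]
ft_force: [-0.9, -0.3, 0.0]
finger_gap: 84.8
grip_force: 0.0
t 2.4 at [591.1 174.6 200. ] [ 1.800e+02 -1.000e-01 -1.569e+02] q [  12.   12.   86.    0.   83. -101.] gap 84.8 F [-0.9 -0.3  0. ] grip 0.0
592,174,93,203.1 az -0.0 shift [-0.0006 -0.0009  0.107 ] n 4 per [-0.0001 -0.0002  0.0268]
```

View pics/w1.png

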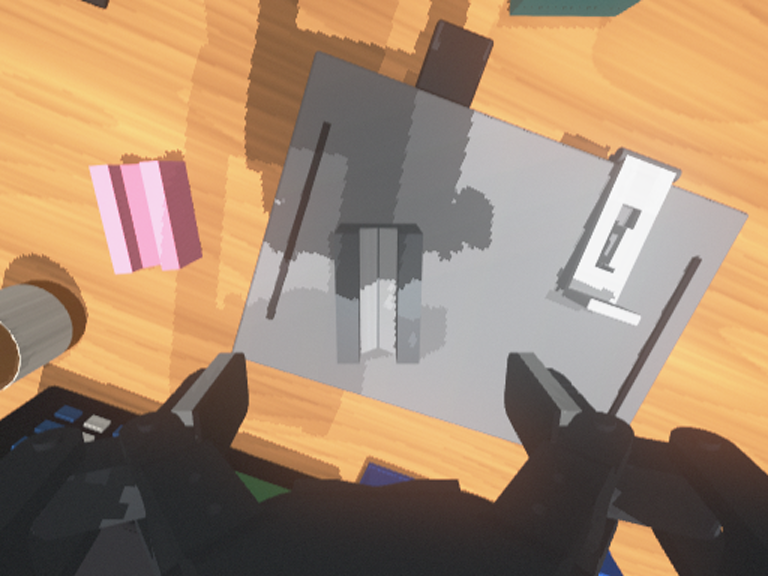

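The wrist view shows the V-block centred between the fingers, at (378,295), and aligned with them. I descend and grip.

```bash
python3 -m handwheel '[[0,0,0.027,0,0,0,0.085],[0,0,0.027,0,0,0,0.085],[0,0,0.027,0,0,0,0.085],[0,0,0.02,0,0,0,0.085],[0,0,0.006,0,0,0,0.085],[0,0,0,0,0,0,0.085]]'
python3 -m handwheel '[[0,0,0,0,0,0,0.03],[0,0,0,0,0,0,0.03],[0,0,0,0,0,0,0.03],[0,0,0,0,0,0,0.03],[0,0,0,0,0,0,0.03],[0,0,0,0,0,0,0.03],[0,0,0,0,0,0,0.03],[0,0,0,0,0,0,0.03]]' 100
python3 -m handwheel '[[0,0,-0.01,0,0,0,0.03],[0,0,-0.02,0,0,0,0.03],[0,0,-0.02,0,0,0,0.03],[0,0,0,0,0,0,0.03],[0,0,0,0,0,0,0.03]]'
python3 plan.py 439,-133,144,184 439,-133,28,184
```

```text
time: 2.9
tool_pos: [589.3, 175.4, 91.6]
tcp_rot: [179.9, -0.2, -156.8]
ft_force: [0.8, 1.2, 0.2]
finger_gap: 84.7
grip_force: 0.0
time: 3.57
tool_pos: [592.9, 175.3, 96.2]
tcp_rot: [-180.0, 0.2, -156.9]
ft_force: [-1.8, 1.9, 6.5]
finger_gap: 42.5
grip_force: 101.6
time: 3.98
tool_pos: [592.4, 174.7, 145.0]
tcp_rot: [-180.0, 0.2, -156.9]
ft_force: [-0.2, -0.9, -7.5]
finger_gap: 42.7
grip_force: 103.4
t 4.0 at [592.4 174.7 145. ] [-180.     0.2 -156.9] q [  12.   14.   89.   -0.   77. -101.] gap 42.7 F [-0.2 -0.9 -7.5] grip 103.4
439,-133,144,184 az 19.1 shift [ 0.1745 -0.2963  0.001 ] n 10 per [ 0.0175 -0.0296  0.0001]
439,-133,28,184 az -0.0 shift [ 0.    -0.     0.116] n 4 per [ 0.    -0.     0.029]
```

```bash
python3 -m handwheel '[[0,0,0,0,0,4.8,0.03],[0,0,0,0,0,4.8,0.03],[0,0,0,0,0,4.8,0.03],[0,0,0,0,0,4.7,0.03]]'
python3 -m handwheel '[[0.0175,-0.0296,0,0,0,0,0.03],[0.0175,-0.0296,0,0,0,0,0.03],[0.0175,-0.0296,0,0,0,0,0.03],[0.0175,-0.0296,0,0,0,0,0.03],[0.0175,-0.0296,0,0,0,0,0.03]]'
python3 -m handwheel '[[0.0175,-0.0296,0,0,0,0,0.03],[0.0175,-0.0296,0,0,0,0,0.03],[0.0175,-0.0296,0,0,0,0,0.03],[0.0175,-0.0296,0,0,0,0,0.03],[0.0175,-0.0296,0,0,0,0,0.03],[0,0,0,0,0,0,0.03]]'
python3 -m handwheel '[[0,0,0.025,0,0,0,0.03],[0,0,0.025,0,0,0,0.03],[0,0,0.025,0,0,0,0.03],[0,0,0.02,0,0,0,0.03],[0,0,0,0,0,0,0.03],[0,0,0,0,0,0,0.03]]'
python3 plan.py 439,-133,30,184
python3 -c "
from h import *
im,d,P=cam('wrist');save('w2',im)"
```

```text
time: 4.32
tool_pos: [590.1, 174.3, 141.1]
tcp_rot: [-180.0, -0.2, -176.3]
ft_force: [0.1, 0.5, -8.3]
finger_gap: 42.9
grip_force: 103.3
time: 4.73
tool_pos: [512.2, 19.8, 141.3]
tcp_rot: [180.0, -0.2, -176.0]
ft_force: [0.9, -0.7, -7.1]
finger_gap: 42.3
grip_force: 104.1
time: 5.23
tool_pos: [434.0, -137.2, 141.8]
tcp_rot: [-179.9, -0.2, -176.2]
ft_force: [-1.1, 0.4, -8.2]
finger_gap: 42.5
grip_force: 104.9
time: 5.73
tool_pos: [435.3, -131.7, 46.5]
tcp_rot: [179.9, -0.3, -176.0]
ft_force: [0.9, 0.1, -5.9]
finger_gap: 42.5
grip_force: 104.7
t 5.7 at [ 435.3 -131.7   46.5] [ 179.9   -0.3 -176. ] q [ -23.   -3.  118.    0.   65. -117.] gap 42.5 F [ 0.9  0.1 -5.9] grip 104.7
439,-133,30,184 az -0.0 shift [-0.0036 -0.0015  0.0165] n 1 per [-0.0036 -0.0015  0.0165]
```

View pics/w2.png

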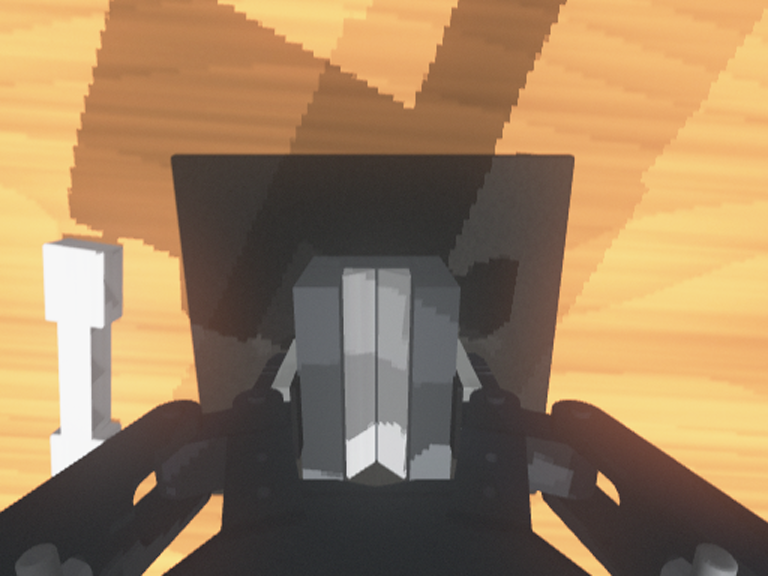

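The V-block is held centred over the mat at (375,370). I lower it and let go.

```bash
python3 -m handwheel '[[-0.003,-0.001,0.008,0,0,0,0.03],[0,0,0.005,0,0,0,0.03],[0,0,0.002,0,0,0,0.03],[0,0,0,0,0,0,0.03],[0,0,0,0,0,0,0.03]]'
python3 -m handwheel '[[0,0,0.002,0,0,0,0.03],[0,0,0,0,0,0,0.03],[0,0,0,0,0,0,0.03]]'
```

```text
time: 6.2
tool_pos: [440.7, -133.6, 33.8]
tcp_rot: [-180.0, -0.0, -176.0]
ft_force: [0.1, 0.2, -6.9]
finger_gap: 42.8
grip_force: 105.1
time: 6.45
tool_pos: [440.7, -133.6, 31.7]
tcp_rot: [-180.0, 0.0, -176.0]
ft_force: [0.1, 0.3, -7.1]
finger_gap: 42.6
grip_force: 105.1
```

```bash
python3 -m handwheel '[[0,0,0.002,0,0,0,0.03],[0,0,0,0,0,0,0.03],[0,0,0,0,0,0,0.03]]'
python3 -m handwheel '[[0,0,0.0015,0,0,0,0.03],[0,0,0,0,0,0,0.03],[0,0,0,0,0,0,0.03]]'
python3 -m handwheel '[[0,0,0.0005,0,0,0,0.03],[0,0,0,0,0,0,0.085],[0,0,0,0,0,0,0.085],[0,0,0,0,0,0,0.085],[0,0,0,0,0,0,0.085],[0,0,0,0,0,0,0.085],[0,0,0,0,0,0,0.085]]' 60
python3 -m handwheel '[[0,0,-0.02,0,0,0,0.085],[0,0,-0.03,0,0,0,0.085],[0,0,-0.035,0,0,0,0.085],[0,0,-0.035,0,0,0,0.085],[0,0,-0.02,0,0,0,0.085],[0,0,0,0,0,0,0.085]]'
python3 plan.py 549,290.6,170,183.9 549,290.6,96,183.9
```

```text
time: 6.7
tool_pos: [441.1, -133.8, 30.3]
tcp_rot: [-180.0, 0.0, -176.0]
ft_force: [-4.1, 1.6, 1.3]
finger_gap: 42.5
grip_force: 105.8
time: 6.95
tool_pos: [441.1, -133.8, 30.3]
tcp_rot: [-180.0, -0.0, -176.0]
ft_force: [-13.9, 4.7, 22.5]
finger_gap: 42.2
grip_force: 108.6
time: 7.53
tool_pos: [440.7, -133.6, 27.6]
tcp_rot: [180.0, -0.0, -176.0]
ft_force: [0.2, 0.7, 0.5]
finger_gap: 85.0
grip_force: 0.0
time: 8.03
tool_pos: [443.8, -134.9, 173.6]
tcp_rot: [-179.8, 0.5, -176.0]
ft_force: [1.1, -0.9, 0.6]
finger_gap: 85.0
grip_force: 0.0
t 8.0 at [ 443.8 -134.9  173.6] [-179.8    0.5 -176. ] q [ -23.  -12.  112.    0.   79. -117.] gap 85.0 F [ 1.1 -0.9  0.6] grip 0.0
549,290.6,170,183.9 az 0.1 shift [-0.1339  0.4174  0.0036] n 13 per [-0.0103  0.0321  0.0003]
549,290.6,96,183.9 az -0.0 shift [ 0.    -0.     0.074] n 3 per [ 0.     -0.      0.0247]
```

```bash
python3 -m handwheel '[[-0.0103,0.0321,0,0,0,0,0.085],[-0.0103,0.0321,0,0,0,0,0.085],[-0.0103,0.0321,0,0,0,0,0.085],[-0.0103,0.0321,0,0,0,0,0.085],[-0.0103,0.0321,0,0,0,0,0.085],[-0.0103,0.0321,0,0,0,0,0.085],[-0.0103,0.0321,0,0,0,0,0.085]]'
python3 -m handwheel '[[-0.0103,0.0321,0,0,0,0,0.085],[-0.0103,0.0321,0,0,0,0,0.085],[-0.0103,0.0321,0,0,0,0,0.085],[-0.0103,0.0321,0,0,0,0,0.085],[-0.0103,0.0321,0,0,0,0,0.085],[-0.0103,0.0321,0,0,0,0,0.085],[0,0,0,0,0,0,0.085],[0,0,0,0,0,0,0.085]]'
python3 - <<'E'
from m import *
def tab(P,n):
    Z=np.nan_to_num(P[...,2],nan=-99);m=(Z>97)&(Z<112)&(np.hypot(P[...,0]-549,P[...,1]-290)<35);rect(P,m,n+" tab")
    m=(Z>75)&(Z<85)&(abs(P[...,0]-505)<60)&(abs(P[...,1]-287)<30);rect(P,m,n+" strap")
    q=P[m];print(np.percentile(q[:,0],[1,99]))
tab(np.load("w1.npz")["P"],"w1")
im,d,P=cam("wrist");tab(P,"now");save("w3",im)
im,d,P=cam("top")
Z=np.nan_to_num(P[...,2],nan=-99);rect(P,(Z>30)&(Z<55)&(np.hypot(P[...,0]-440,P[...,1]+133)<70),"vblock")
E
python3 plan.py 549,290.6,170,183.9 549,290.6,96,183.9
```

```text
time: 8.62
tool_pos: [496.7, 97.3, 166.8]
tcp_rot: [-180.0, -0.0, -176.0]
ft_force: [0.2, -0.0, -0.2]
finger_gap: 84.8
grip_force: 0.0
time: 9.28
tool_pos: [544.5, 293.4, 166.0]
tcp_rot: [-180.0, -0.1, -175.9]
ft_force: [-0.2, -0.2, -0.2]
finger_gap: 84.9
grip_force: 0.0
w1 tab 348 c [548.5 292.7] size [30.6  6.3] long-axis yaw -85.1 z [ 99.5 107.6 108.7]
w1 strap 3088 c [509.1 291.4] size [86.9 36.8] long-axis yaw 6.2 z [76.  78.6 82.1]
[467.40557058 548.10904874]
now tab 527 c [548.2 293. ] size [29.6  6.1] long-axis yaw -86.3 z [ 98.9 107.4 108.7]
now strap 3918 c [506.9 290.3] size [81.8 35.4] long-axis yaw 4.2 z [76.2 78.8 81.9]
[467.08762365 547.10589719]
vblock 287 c [ 441.3 -135.1] size [68.6 44.5] long-axis yaw 4.1 z [31.2 44.  48. ]
t 9.4 at [544.7 291.5 166.6] [-1.799e+02 -1.000e-01 -1.760e+02] q [ 23.  13.  88.  -0.  79. -71.] gap 84.8 F [-0.2 -0.2 -0.3] grip 0.0
549,290.6,170,183.9 az 0.1 shift [-0.0042 -0.0012 -0.0034] n 1 per [-0.0042 -0.0012 -0.0034]
549,290.6,96,183.9 az -0.0 shift [ 0.    -0.     0.074] n 3 per [ 0.     -0.      0.0247]
```

View pics/w3.png

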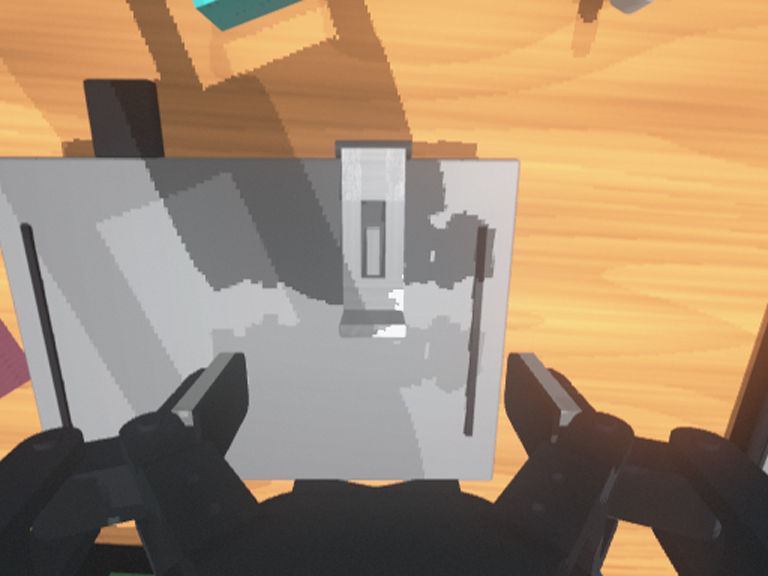

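Tab at (372,322), strap and slot with catch at (373,235), as expected; the V-block is on the mat. I grip the tab across its width and swing it along an arc.

```bash
python3 -m handwheel '[[-0.0035,0.0013,0.015,0,0,0,0.085],[0,0,0.02,0,0,0,0.085],[0,0,0.02,0,0,0,0.085],[0,0,0.015,0,0,0,0.085],[0,0,0,0,0,0,0.02],[0,0,0,0,0,0,0.02],[0,0,0,0,0,0,0.02],[0,0,0,0,0,0,0.02]]' 50
python3 -m handwheel '[[0,0,0,0,0,0,0.02],[0,0,0,0,0,0,0.02],[0,0,0,0,0,0,0.02],[0,0,0,0,0,0,0.02]]'
python3 - <<'E'
from h import *
s=r.sense();p=s["tool_pos"];print(np.round(p,1),s["ft_force"])
off=np.array(p)-[469.5,287.4,72.5];a=np.radians(3.9);X=off[0]*np.cos(a)+off[1]*np.sin(a);print("off",X,off[2])
rr=np.hypot(X,off[2]);f=np.arctan2(off[2],X);print(rr,np.degrees(f))
F=f+np.radians(np.arange(25)*5.6);x=rr*np.cos(F);z=rr*np.sin(F)
for dx,dz in zip(-np.diff(x)/1e3,-np.diff(z)/1e3):print("%.4f,0,%.4f"%(dx,dz),end=" | ")
E
```

```text
time: 10.05
tool_pos: [549.7, 293.6, 99.3]
tcp_rot: [180.0, 0.1, -176.0]
ft_force: [0.3, -0.4, 0.2]
finger_gap: 38.4
grip_force: 0.0
time: 10.38
tool_pos: [549.9, 292.6, 99.2]
tcp_rot: [-179.9, 0.2, -176.0]
ft_force: [1.9, -6.0, 1.3]
finger_gap: 28.9
grip_force: 50.1
[549.9 292.6  99.2] [ 1.89745889 -5.99675638  1.34151332]
off 80.59912742479698 26.743794819896976
84.92025614073128 18.356487460298272
0.0030,0,-0.0077 | 0.0037,0,-0.0074 | 0.0044,0,-0.0070 | 0.0051,0,-0.0065 | 0.0057,0,-0.0060 | 0.0063,0,-0.0054 | 0.0068,0,-0.0048 | 0.0072,0,-0.0041 | 0.0076,0,-0.0034 | 0.0079,0,-0.0026 | 0.0081,0,-0.0018 | 0.0082,0,-0.0010 | 0.0083,0,-0.0002 | 0.0083,0,0.0006 | 0.0082,0,0.0014 | 0.0080,0,0.0022 | 0.0078,0,0.0029 | 0.0074,0,0.0037 | 0.0070,0,0.0044 | 0.0066,0,0.0051 | 0.0061,0,0.0057 | 0.0055,0,0.0062 | 0.0048,0,0.0067 | 0.0042,0,0.0072 |
```

```bash
python3 -m handwheel '[[0.003,0,-0.0077,0,0,0,0.02],[0.0037,0,-0.0074,0,0,0,0.02],[0.0044,0,-0.007,0,0,0,0.02],[0.0051,0,-0.0065,0,0,0,0.02],[0.0057,0,-0.006,0,0,0,0.02],[0.0063,0,-0.0054,0,0,0,0.02],[0.0068,0,-0.0048,0,0,0,0.02],[0.0072,0,-0.0041,0,0,0,0.02]]'
python3 -m handwheel '[[0,0,0,0,0,0,0.02],[0,0,0,0,0,0,0.02]]'
python3 -c "
from h import *
im,d,P=cam('scene');save('s1',im[150:300,230:420],4)"
```

```text
time: 11.05
tool_pos: [507.1, 289.6, 147.3]
tcp_rot: [-179.9, 0.1, -176.0]
ft_force: [2.2, -4.4, -6.0]
finger_gap: 28.3
grip_force: 49.6
time: 11.22
tool_pos: [506.8, 289.6, 147.4]
tcp_rot: [-179.9, 0.1, -176.0]
ft_force: [2.6, -5.7, -2.3]
finger_gap: 28.4
grip_force: 51.0
```

View pics/s1.png

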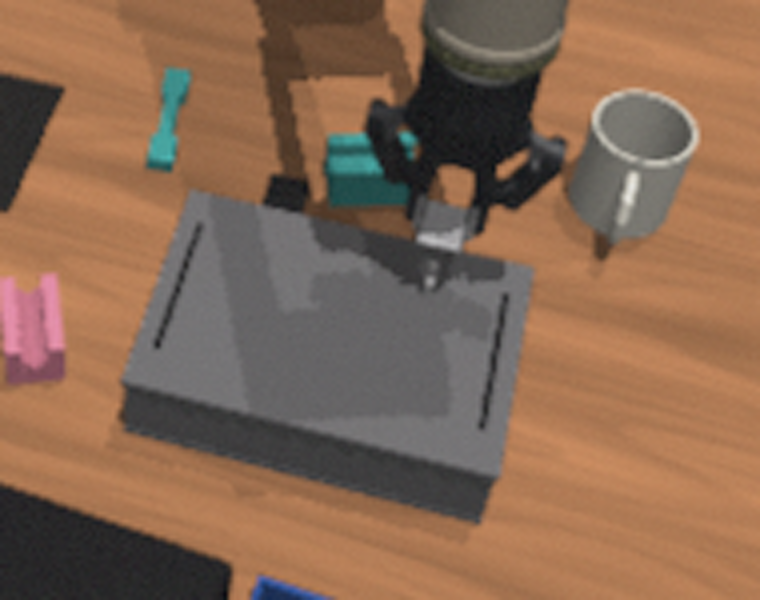

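The scene crop shows the hasp rising at (440,225) in the grip and the catch standing free at (432,275). I continue the arc.

```bash
python3 -m handwheel '[[0.0076,0,-0.0034,0,0,0,0.02],[0.0079,0,-0.0026,0,0,0,0.02],[0.0081,0,-0.0018,0,0,0,0.02],[0.0082,0,-0.001,0,0,0,0.02],[0.0083,0,-0.0002,0,0,0,0.02],[0.0083,0,0.0006,0,0,0,0.02],[0.0082,0,0.0014,0,0,0,0.02],[0.008,0,0.0022,0,0,0,0.02]]'
python3 -m handwheel '[[0.0078,0,0.0029,0,0,0,0.02],[0.0074,0,0.0037,0,0,0,0.02],[0.007,0,0.0044,0,0,0,0.02],[0.0066,0,0.0051,0,0,0,0.02],[0.0061,0,0.0057,0,0,0,0.02],[0.0055,0,0.0062,0,0,0,0.02],[0.0048,0,0.0067,0,0,0,0.02],[0,0,0,0,0,0,0.02]]'
python3 plan.py
```

```text
time: 11.93
tool_pos: [443.8, 285.3, 153.8]
tcp_rot: [-180.0, 0.3, -176.0]
ft_force: [2.0, -8.0, 6.0]
finger_gap: 27.8
grip_force: 48.7
time: 12.6
tool_pos: [396.8, 282.1, 117.1]
tcp_rot: [-179.9, 0.1, -176.0]
ft_force: [-1.3, -7.4, 5.1]
finger_gap: 28.5
grip_force: 61.2
t 12.6 at [396.8 282.1 117.1] [-1.799e+02  1.000e-01 -1.760e+02] q [ 29.  -4. 111.  -0.  73. -65.] gap 28.5 F [-1.3 -7.4  5.1] grip 61.2
```

```bash
python3 -m handwheel '[[0.003,0,0.005,0,0,0,0.02],[0,0,0,0,0,0,0.02],[0,0,0,0,0,0,0.085],[0,0,0,0,0,0,0.085],[0,0,0,0,0,0,0.085],[0,0,0,0,0,0,0.085],[0,0,0,0,0,0,0.085],[0,0,0,0,0,0,0.085]]'
python3 -m handwheel '[[0,0,-0.02,0,0,0,0.085],[0,0,-0.02,0,0,0,0.085],[0,0,-0.02,0,0,0,0.085],[-0.0133,-0.029,0,0,0,0,0.085],[-0.0133,-0.029,0,0,0,0,0.085],[-0.0133,-0.029,0,0,0,0,0.085],[-0.0133,-0.029,0,0,0,0,0.085],[0,0,0,0,0,0,0.085]]'
python3 -m handwheel '[[0,0,0,0,0,0,0.085],[0,0,0,0,0,0,0.085]]'
python3 - <<'E'
from m import *
im,d,P=cam("wrist");save("w4",im);Z=np.nan_to_num(P[...,2],nan=-99)
g=im.max(-1)<90
m=(Z>55)&(Z<78)&(P[...,0]<472)&(P[...,1]<200)&(P[...,1]>130)&(P[...,0]>425)
rect(P,m,"lip");print(np.percentile(P[m][:,2],[5,50,95]))
l=(Z>64)&(Z<76)&(P[...,0]>480);
for y in(140,200,240): 
    q=P[(Z>64)&(Z<76)&(abs(P[...,1]-y)<3)]; print(y,np.round(np.percentile(q[:,0],[.5,99.5]),1))
h=(Z>85)&(Z<180)&(P[...,0]<470)&(P[...,1]>255)&(P[...,0]>360);rect(P,h,"hasp");
im,d,P=cam("top");Z=np.nan_to_num(P[...,2],nan=-99)
rect(P,(Z>85)&(Z<130)&(P[...,0]<490)&(P[...,0]>370)&(abs(P[...,1]-285)<25),"hasp top")
E
python3 plan.py
```

```text
time: 13.27
tool_pos: [394.0, 282.9, 111.8]
tcp_rot: [180.0, 0.0, -176.0]
ft_force: [-0.1, -0.3, 0.3]
finger_gap: 85.1
grip_force: 0.0
time: 13.93
tool_pos: [457.3, 166.7, 171.9]
tcp_rot: [-179.9, 0.1, -176.2]
ft_force: [-0.1, 0.9, 0.0]
finger_gap: 84.7
grip_force: 0.0
time: 14.1
tool_pos: [454.9, 170.9, 171.6]
tcp_rot: [180.0, -0.0, -176.1]
ft_force: [-1.4, -0.2, 0.3]
finger_gap: 85.2
grip_force: 0.0
lip 1189 c [459.6 166.7] size [31.7 25.9] long-axis yaw -87.5 z [68.5 70.2 71.2]
[68.51560644 70.21122833 71.22574291]
140 [483.9 574.5]
200 [479.6 571.2]
240 [476.9 578.8]
hasp 4458 c [426.8 284.3] size [66.1 31.5] long-axis yaw 4.1 z [ 91.3 125.5 136.2]
hasp top 127 c [416.9 281.2] size [43.8 30.1] long-axis yaw 4.6 z [113.6 122.6 129.6]
t 14.2 at [454.6 171.5 171.6] [ 180.   -0. -176.] q [ 15.  -7. 109.   0.  79. -79.] gap 85.0 F [ 0.9  1.  -1.1] grip 0.0
```

View pics/w4.png

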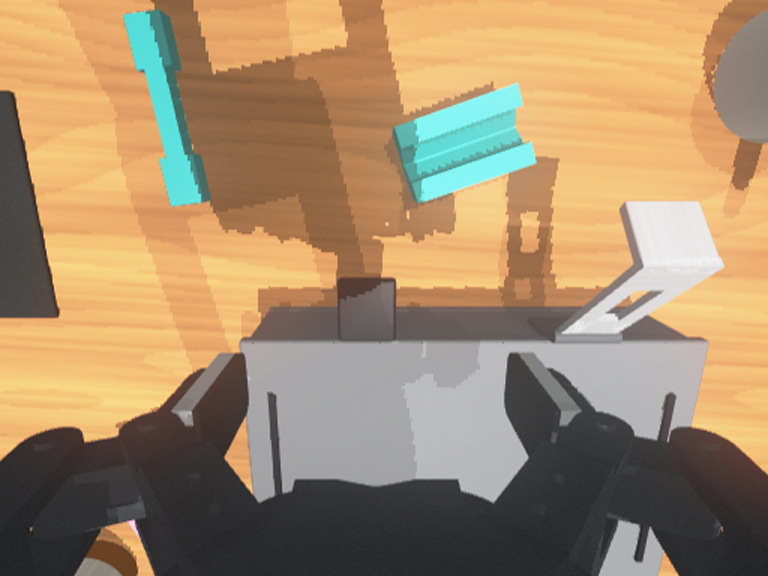

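The lip is at (366,308), clear to the front. The hasp stands swung over at (660,250). I move onto the lip.

```bash
python3 -m handwheel '[[0,-0.0055,0.02,0,0,0,0.085],[0,0,0.025,0,0,0,0.085],[0,0,0.025,0,0,0,0.085],[0,0,0.02,0,0,0,0.085],[0,0,0.01,0,0,0,0.085],[0,0,0,0,0,0,0.02],[0,0,0,0,0,0,0.02],[0,0,0,0,0,0,0.02]]' 60
python3 -m handwheel '[[0,0,0,0,0,0,0.02],[0,0,0,0,0,0,0.02],[0,0,0,0,0,0,0.02],[0,0,0,0,0,0,0.02],[0,0,0,0,0,0,0.02]]'
python3 - <<'E'
from h import *
s=r.sense();print(np.round(s["tool_pos"],1),np.round(s["ft_force"],1))
d=(669.5-s["tool_pos"][0])/np.cos(np.radians(3.9));print(d)
F=np.radians(1+np.arange(33)*3.15);rr=np.hypot(d,4);x=-rr*np.cos(F);z=rr*np.sin(F)
for i,(dx,dz) in enumerate(zip(-np.diff(x)/1e3,-np.diff(z)/1e3)):print("%.4f,0,%.4f"%(dx,dz),end="\n" if i%8==7 else " | ")
E
```

```text
time: 14.87
tool_pos: [456.4, 165.9, 73.2]
tcp_rot: [180.0, 0.1, -176.0]
ft_force: [0.7, -0.3, 0.8]
finger_gap: 51.3
grip_force: 0.0
time: 15.28
tool_pos: [456.7, 165.7, 73.6]
tcp_rot: [180.0, 0.2, -176.0]
ft_force: [-2.2, -0.6, 5.1]
finger_gap: 30.4
grip_force: 58.9
[456.7 165.7  73.6] [-2.2 -0.6  5.1]
213.24702087015396
-0.0005,0,-0.0117 | -0.0012,0,-0.0117 | -0.0018,0,-0.0116 | -0.0024,0,-0.0115 | -0.0031,0,-0.0113 | -0.0037,0,-0.0111 | -0.0043,0,-0.0109 | -0.0049,0,-0.0107
-0.0055,0,-0.0104 | -0.0060,0,-0.0101 | -0.0066,0,-0.0097 | -0.0071,0,-0.0093 | -0.0076,0,-0.0089 | -0.0081,0,-0.0085 | -0.0085,0,-0.0080 | -0.0090,0,-0.0076
-0.0094,0,-0.0071 | -0.0097,0,-0.0065 | -0.0101,0,-0.0060 | -0.0104,0,-0.0054 | -0.0107,0,-0.0048 | -0.0109,0,-0.0043 | -0.0111,0,-0.0036 | -0.0113,0,-0.0030
-0.0115,0,-0.0024 | -0.0116,0,-0.0018 | -0.0117,0,-0.0011 | -0.0117,0,-0.0005 | -0.0117,0,0.0002 | -0.0117,0,0.0008 | -0.0116,0,0.0014 | -0.0115,0,0.0021
```

```bash
python3 -m handwheel '[[-0.0005,0,-0.0117,0,0,0,0.02],[-0.0012,0,-0.0117,0,0,0,0.02],[-0.0018,0,-0.0116,0,0,0,0.02],[-0.0024,0,-0.0115,0,0,0,0.02],[-0.0031,0,-0.0113,0,0,0,0.02],[-0.0037,0,-0.0111,0,0,0,0.02],[-0.0043,0,-0.0109,0,0,0,0.02],[-0.0049,0,-0.0107,0,0,0,0.02]]'
python3 -m handwheel '[[0,0,0,0,0,0,0.02],[0,0,0,0,0,0,0.02]]'
python3 -c "
from m import *
im,d,P=cam('top');Z=np.nan_to_num(P[...,2],nan=-99)
m=(abs(P[...,1]-280)<25)&(P[...,0]>480)&(P[...,0]<675)&(Z>60); q=P[m]; print(m.sum(),np.polyfit(q[:,0],q[:,2],1)) if m.sum()>30 else 0
m=(abs(P[...,1]-232)<100)&(P[...,0]>460)&(P[...,0]<690)&(Z>60)&(Z<200); q=P[m]; print(m.sum(), np.round(np.degrees(np.arctan(np.polyfit(q[:,0],q[:,2],1)[0])),1))"
```

```text
time: 15.95
tool_pos: [478.9, 167.2, 163.5]
tcp_rot: [179.9, 0.2, -176.0]
ft_force: [11.4, 3.2, -10.5]
finger_gap: 30.2
grip_force: 60.1
time: 16.12
tool_pos: [479.5, 167.2, 164.2]
tcp_rot: [179.9, 0.3, -176.0]
ft_force: [7.5, 2.2, -5.1]
finger_gap: 30.1
grip_force: 60.6
82 [4.00874409e-02 4.59336670e+01]
878 -9.3
```

```bash
python3 -c "
from h import *
im,d,P=cam('scene');save('s2',im[120:300,200:420],3)"
```

```text
(no output)
```

View pics/s2.png

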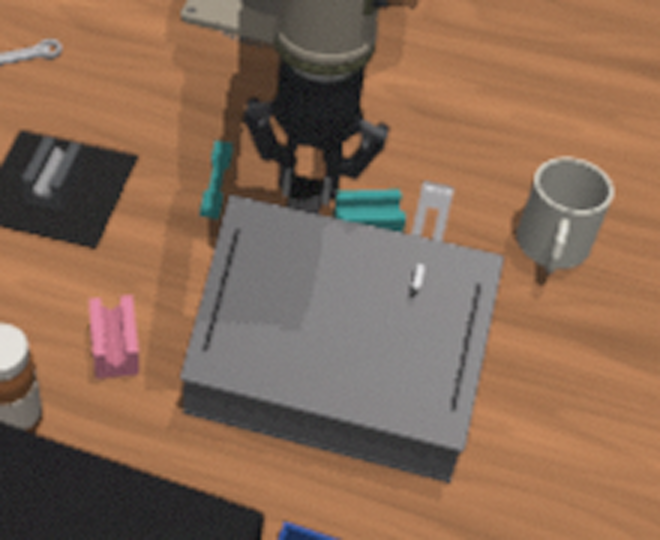

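The lid is rising with the lip in the jaws at (308,190). I continue the arc.

```bash
python3 -m handwheel '[[-0.0055,0,-0.0104,0,0,0,0.02],[-0.006,0,-0.0101,0,0,0,0.02],[-0.0066,0,-0.0097,0,0,0,0.02],[-0.0071,0,-0.0093,0,0,0,0.02],[-0.0076,0,-0.0089,0,0,0,0.02],[-0.0081,0,-0.0085,0,0,0,0.02],[-0.0085,0,-0.008,0,0,0,0.02],[-0.009,0,-0.0076,0,0,0,0.02]]'
python3 -m handwheel '[[0,0,0,0,0,0,0.02],[0,0,0,0,0,0,0.02]]'
python3 -m handwheel '[[-0.0094,0,-0.0071,0,0,0,0.02],[-0.0097,0,-0.0065,0,0,0,0.02],[-0.0101,0,-0.006,0,0,0,0.02],[-0.0104,0,-0.0054,0,0,0,0.02],[-0.0107,0,-0.0048,0,0,0,0.02],[-0.0109,0,-0.0043,0,0,0,0.02],[-0.0111,0,-0.0036,0,0,0,0.02],[-0.0113,0,-0.003,0,0,0,0.02]]'
python3 -m handwheel '[[0,0,0,0,0,0,0.02],[0,0,0,0,0,0,0.02]]'
```

```text
time: 16.88
tool_pos: [535.7, 171.1, 234.0]
tcp_rot: [180.0, -0.0, -176.0]
ft_force: [6.5, 3.7, -14.9]
finger_gap: 30.1
grip_force: 60.3
time: 17.05
tool_pos: [536.4, 171.2, 234.6]
tcp_rot: [180.0, 0.1, -176.0]
ft_force: [4.3, 2.3, -9.1]
finger_gap: 30.2
grip_force: 62.9
time: 17.72
tool_pos: [618.4, 176.8, 274.4]
tcp_rot: [180.0, -0.2, -176.0]
ft_force: [-1.8, 0.5, -6.1]
finger_gap: 30.0
grip_force: 60.0
time: 17.88
tool_pos: [618.7, 176.8, 274.4]
tcp_rot: [180.0, -0.1, -176.0]
ft_force: [1.2, 2.1, -7.9]
finger_gap: 29.7
grip_force: 61.0
```

```bash
python3 -m handwheel '[[-0.0115,0,-0.0024,0,0,0,0.02],[-0.0116,0,-0.0018,0,0,0,0.02],[-0.0117,0,-0.0011,0,0,0,0.02],[-0.0117,0,-0.0005,0,0,0,0.02],[-0.0117,0,0.0002,0,0,0,0.02],[-0.0117,0,0.0008,0,0,0,0.02],[-0.0116,0,0.0014,0,0,0,0.02],[-0.0115,0,0.0021,0,0,0,0.02]]'
python3 -m handwheel '[[0,0,0,0,0,0,0.02],[0,0,0,0,0,0,0.02],[0,0,0,0,0,0,0.085],[0,0,0,0,0,0,0.085],[0,0,0,0,0,0,0.085],[0,0,0,0,0,0,0.085],[0,0,0,0,0,0,0.085],[0,0,0,0,0,0,0.085]]'
python3 -m handwheel '[[0,0,-0.02,0,0,0,0.085],[0,0,-0.03,0,0,0,0.085],[0.02,-0.01,-0.01,0,0,0,0.085],[0.03,-0.02,0,0,0,0,0.085],[0.03,-0.02,0,0,0,0,0.085],[0.02,-0.03,0,0,0,0,0.085],[0.02,-0.03,0,0,0,0,0.085],[0,0,0,0,0,0,0.085]]'
python3 -m handwheel '[[0,-0.035,0.01,0,0,0,0.085],[0,-0.035,0.01,0,0,0,0.085],[0,-0.035,0.01,0,0,0,0.085],[0,-0.035,0.01,0,0,0,0.085],[0,-0.035,0.01,0,0,0,0.085],[0,-0.03,0.01,0,0,0,0.085],[0,0,0,0,0,0,0.085],[0,0,0,0,0,0,0.085]]'
python3 - <<'E'
from m import *
im,d,P=cam("top");save("top2",im)
np.savez("top2",im=im,P=P);hsv=cv2.cvtColor(im,cv2.COLOR_BGR2HSV);Z=np.nan_to_num(P[...,2],nan=-99)
g=(hsv[...,1]<70)&(hsv[...,2]>110)&(Z>8)&(Z<22)&(P[...,0]<700)&(P[...,0]>380)&(P[...,1]<-190)&(P[...,1]>-330)
n,l,st,_=cv2.connectedComponentsWithStats(g.astype(np.uint8))
for i in range(1,n):
    if st[i,4]>60: rect(P,l==i,"c%d"%i)
E
python3 plan.py
```

```text
time: 18.55
tool_pos: [711.2, 183.2, 277.0]
tcp_rot: [-180.0, -0.1, -176.0]
ft_force: [-1.5, 0.4, -2.1]
finger_gap: 27.1
grip_force: 59.1
time: 19.22
tool_pos: [711.6, 183.2, 277.0]
tcp_rot: [180.0, 0.0, -176.0]
ft_force: [-0.5, -0.7, 0.8]
finger_gap: 85.3
grip_force: 0.0
time: 19.88
tool_pos: [597.2, 60.5, 337.0]
tcp_rot: [-179.9, -0.1, -176.2]
ft_force: [-0.8, 1.2, 0.7]
finger_gap: 84.9
grip_force: 0.0
time: 20.55
tool_pos: [613.5, -140.9, 275.4]
tcp_rot: [180.0, -0.1, -176.2]
ft_force: [1.1, 1.0, -0.0]
finger_gap: 84.9
grip_force: 0.0
c1 234 c [ 614.1 -266.9] size [109.5  22. ] long-axis yaw -10.0 z [10.5 14.5 18.2]
t 20.6 at [ 613.9 -139.6  276.4] [ 180.    -0.  -176.1] q [ -17.   12.   78.    0.   90. -111.] gap 85.0 F [-0.2  1.1  0.2] grip 0.0
```

View pics/top2.png

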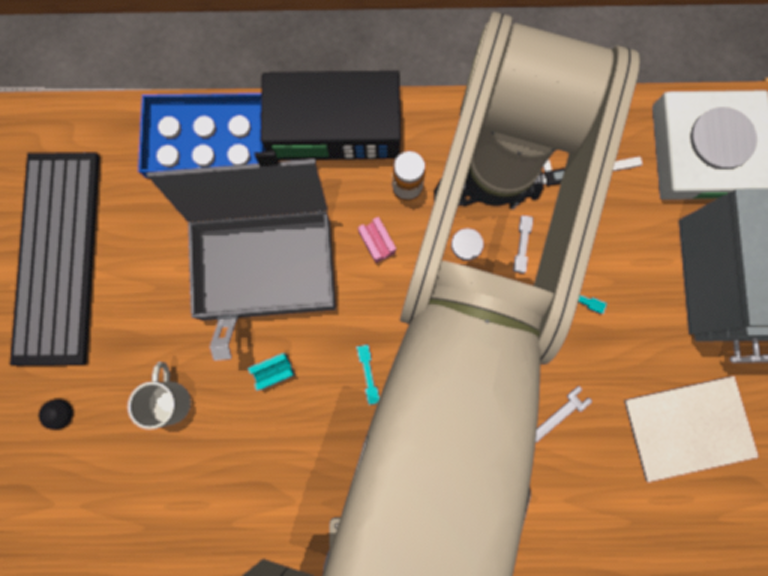

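The lid stands wide open, (240,195). Bar A is at (523,244) and unmoved. I go above it.

```bash
python3 plan.py 614,-267,130,170; python3 -m handwheel '[[0,0,0,0,0,4.7,0.06],[0,0,0,0,0,4.7,0.06],[0,0,0,0,0,4.5,0.06],[-0.0035,-0.025,0.025,0,0,0,0.06],[-0.0035,-0.025,0.025,0,0,0,0.06],[-0.0035,-0.025,0.025,0,0,0,0.06],[-0.0035,-0.025,0.025,0,0,0,0.06],[-0.0035,-0.025,0.025,0,0,0,0.06]]'
python3 -m handwheel '[[-0.0045,0,0.022,0,0,0,0.06],[0,0,0,0,0,0,0.06],[0,0,0,0,0,0,0.06],[0,0,0,0,0,0,0.06]]'
cat > bar.py <<'E'
from m import *
import sys
x,y=float(sys.argv[1]),float(sys.argv[2])
im,d,P=cam("wrist");hsv=cv2.cvtColor(im,cv2.COLOR_BGR2HSV);Z=np.nan_to_num(P[...,2],nan=-99)
g=(hsv[...,1]<90)&(Z>8)&(Z<20)&(np.hypot(P[...,0]-x,P[...,1]-y)<75)
n,l,st,_=cv2.connectedComponentsWithStats(g.astype(np.uint8))
for i in range(1,n):
    if st[i,4]>300: rect(P,l==i,"bar")
if len(sys.argv)>3: save(sys.argv[3],im)
E
python3 bar.py 614 -267; python3 plan.py
```

```text
t 20.6 at [ 613.9 -139.6  276.4] [ 180.    -0.  -176.1] q [ -17.   12.   78.    0.   90. -111.] gap 85.0 F [-0.2  1.1  0.2] grip 0.0
614,-267,130,170 az 13.9 shift [-0.0222 -0.1254  0.1464] n 6 per [-0.0037 -0.0209  0.0244]
time: 21.27
tool_pos: [610.8, -264.9, 151.9]
tcp_rot: [-180.0, 0.1, 170.2]
ft_force: [0.8, -0.3, -0.4]
finger_gap: 60.2
grip_force: 0.0
time: 21.6
tool_pos: [615.5, -265.1, 131.8]
tcp_rot: [-180.0, 0.1, 170.2]
ft_force: [0.6, 0.5, 0.1]
finger_gap: 59.9
grip_force: 0.0
bar 2504 c [ 613.  -265.3] size [109.8  21.8] long-axis yaw -10.0 z [13.1 14.3 15.5]
t 21.6 at [ 615.9 -265.4  132.6] [-180.     0.2  170.2] q [ -28.   22.   80.    0.   77. -108.] gap 59.9 F [-0.6 -0.1  0.2] grip 0.0
```

```bash
python3 -m handwheel '[[0.003,0,0.02,0,0,0,0.06],[0,0,0.025,0,0,0,0.06],[0,0,0.025,0,0,0,0.06],[0,0,0.025,0,0,0,0.06],[0,0,0.012,0,0,0,0.06],[0,0,0.003,0,0,0,0.06],[0,0,0,0,0,0,0.06]]'
python3 -m handwheel '[[0,0,0,0,0,0,0],[0,0,0,0,0,0,0],[0,0,0,0,0,0,0],[0,0,0,0,0,0,0],[0,0,0,0,0,0,0],[0,0,0,0,0,0,0],[0,0,0,0,0,0,0],[0,0,0,0,0,0,0]]' 60
python3 -m handwheel '[[0,0,-0.015,0,0,0,0],[0,0,-0.03,0,0,0,0],[0,0,-0.035,0,0,0,0],[0,0,-0.035,0,0,0,0],[0,0,-0.02,0,0,0,0],[0,0,0,0,0,0,0],[0,0,0,0,0,0,0]]'
python3 plan.py 614,-266,160,183.9 575,180,160,183.9 575,180,29,183.9
```

```text
time: 22.23
tool_pos: [611.6, -265.4, 20.3]
tcp_rot: [180.0, 0.0, 170.1]
ft_force: [-0.5, 0.7, -0.1]
finger_gap: 60.1
grip_force: 0.0
time: 22.9
tool_pos: [612.3, -266.5, 21.5]
tcp_rot: [-180.0, 0.1, 170.1]
ft_force: [-0.9, -0.6, 7.2]
finger_gap: 10.1
grip_force: 61.2
time: 23.48
tool_pos: [612.3, -266.5, 157.8]
tcp_rot: [-179.9, 0.2, 170.1]
ft_force: [-0.9, 0.6, -1.4]
finger_gap: 10.3
grip_force: 60.2
t 23.5 at [ 612.3 -266.5  157.8] [-179.9    0.2  170.1] q [ -28.   21.   80.    0.   79. -108.] gap 10.3 F [-0.9  0.6 -1.4] grip 60.2
614,-266,160,183.9 az -13.8 shift [-0.0017  0.0003 -0.0022] n 1 per [-0.0017  0.0003 -0.0022]
575,180,160,183.9 az -0.0 shift [0.0086 0.4476 0.    ] n 13 per [0.0007 0.0344 0.    ]
575,180,29,183.9 az -0.0 shift [ 0.    -0.     0.131] n 4 per [ 0.     -0.      0.0328]
```

```bash
python3 -m handwheel '[[0,0,0,0,0,-4.6,0],[0,0,0,0,0,-4.6,0],[0,0,0,0,0,-4.6,0],[0.0007,0.033,0,0,0,0,0],[0.0007,0.033,0,0,0,0,0],[0.0007,0.033,0,0,0,0,0],[0.0007,0.033,0,0,0,0,0],[0.0007,0.033,0,0,0,0,0]]'
python3 -m handwheel '[[0.0005,0.035,0,0,0,0,0],[0.0005,0.035,0,0,0,0,0],[0.0005,0.035,0,0,0,0,0],[0.0005,0.035,0,0,0,0,0],[0.0005,0.035,0,0,0,0,0],[0.0005,0.035,0,0,0,0,0],[0.0005,0.035,0,0,0,0,0],[0.0005,0.035,0,0,0,0,0]]'
python3 -m handwheel '[[0,0,0,0,0,0,0],[0,0,0,0,0,0,0],[0,0,0,0,0,0,0]]'
python3 plan.py 574,180,29,183.9
python3 -c "
from h import *
im,d,P=cam('wrist');save('w5',im)"
```

```text
time: 24.15
tool_pos: [594.6, -99.7, 152.3]
tcp_rot: [179.9, -0.2, -176.1]
ft_force: [0.8, 0.4, -1.5]
finger_gap: 10.4
grip_force: 60.2
time: 24.82
tool_pos: [571.6, 179.0, 152.5]
tcp_rot: [-180.0, -0.2, -176.1]
ft_force: [0.8, 0.9, -0.4]
finger_gap: 10.1
grip_force: 60.2
time: 25.07
tool_pos: [572.4, 177.3, 153.0]
tcp_rot: [-179.9, -0.2, -176.1]
ft_force: [0.3, -0.5, -2.1]
finger_gap: 9.9
grip_force: 60.2
t 25.1 at [572.4 177.3 153. ] [-179.9   -0.2 -176.1] q [ 12.  11.  91.  -0.  78. -82.] gap 9.9 F [ 0.3 -0.5 -2.1] grip 60.2
574,180,29,183.9 az 0.0 shift [-0.0018  0.0026  0.124 ] n 4 per [-0.0004  0.0007  0.031 ]
```

View pics/w5.png

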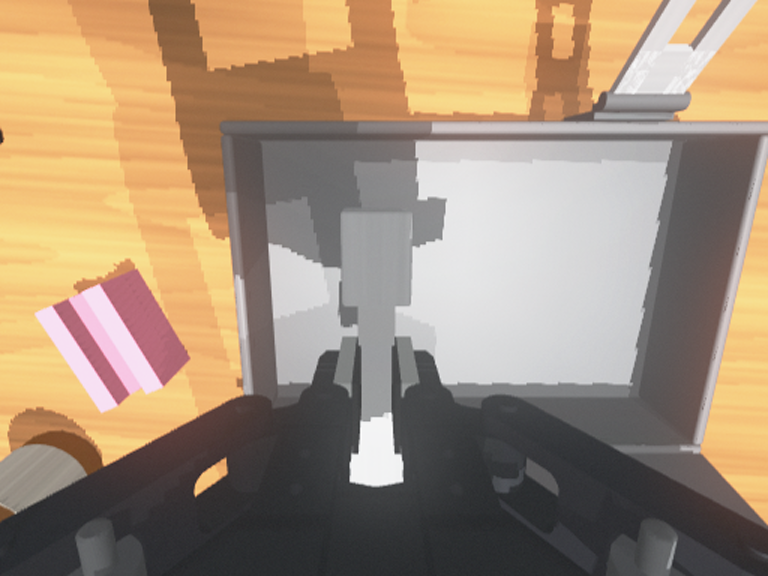

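The bar is held straight, at (377,300), over the case interior. I lower and release it.

```bash
python3 -m handwheel '[[-0.002,0.0025,0.025,0,0,0,0],[0,0,0.03,0,0,0,0],[0,0,0.03,0,0,0,0],[0,0,0.025,0,0,0,0],[0,0,0.012,0,0,0,0],[0,0,0,0,0,0,0],[0,0,0,0,0,0,0]]'
python3 -m handwheel '[[0,0,0.002,0,0,0,0],[0,0,0.001,0,0,0,0],[0,0,0,0,0,0,0],[0,0,0,0,0,0,0]]'
python3 -m handwheel '[[0,0,0,0,0,0,0.03],[0,0,0,0,0,0,0.05],[0,0,0,0,0,0,0.05],[0,0,0,0,0,0,0.05],[0,0,0,0,0,0,0.05],[0,0,0,0,0,0,0.05],[0,0,0,0,0,0,0.05]]'
python3 -m handwheel '[[0,0,-0.02,0,0,0,0.05],[0,0,-0.03,0,0,0,0.05],[0,0,-0.035,0,0,0,0.05],[0,0,-0.035,0,0,0,0.05],[0,0,-0.03,0,0,0,0.05],[0,0,0,0,0,0,0.05],[0,0,0,0,0,0,0.05]]'
python3 bar.py 574 180; python3 plan.py 460,-249.6,160,175 460,-249.6,60,175
```

```text
time: 25.7
tool_pos: [575.3, 179.2, 32.6]
tcp_rot: [-180.0, -0.1, -176.2]
ft_force: [0.9, -0.4, -0.6]
finger_gap: 9.9
grip_force: 61.7
time: 26.03
tool_pos: [576.0, 180.4, 30.8]
tcp_rot: [180.0, 0.1, -176.1]
ft_force: [-0.4, -0.3, -1.8]
finger_gap: 10.1
grip_force: 61.7
time: 26.62
tool_pos: [575.3, 180.2, 29.7]
tcp_rot: [-180.0, -0.0, -176.1]
ft_force: [0.3, -0.2, 0.3]
finger_gap: 50.1
grip_force: 0.0
time: 27.2
tool_pos: [577.1, 180.7, 182.9]
tcp_rot: [180.0, 0.3, -176.1]
ft_force: [-0.2, 0.4, -1.1]
finger_gap: 50.0
grip_force: 0.0
t 27.2 at [575.7 180.3 180.3] [ 1.800e+02  1.000e-01 -1.761e+02] q [ 13.  10.  90.  -0.  80. -81.] gap 50.1 F [-0.6  0.3 -0.9] grip 0.0
460,-249.6,160,175 az 8.9 shift [ 0.0778 -0.4384  0.0203] n 13 per [ 0.006  -0.0337  0.0016]
460,-249.6,60,175 az -0.0 shift [ 0.  -0.   0.1] n 3 per [ 0.     -0.      0.0333]
```

```bash
python3 -m handwheel '[[0,0,0,0,0,4.5,0.06],[0,0,0,0,0,4.4,0.06],[0.006,-0.0337,0.0015,0,0,0,0.06],[0.006,-0.0337,0.0015,0,0,0,0.06],[0.006,-0.0337,0.0015,0,0,0,0.06],[0.006,-0.0337,0.0015,0,0,0,0.06],[0.006,-0.0337,0.0015,0,0,0,0.06],[0.006,-0.0337,0.0015,0,0,0,0.06]]'
python3 -m handwheel '[[0.006,-0.0337,0.0015,0,0,0,0.06],[0.006,-0.0337,0.0015,0,0,0,0.06],[0.006,-0.0337,0.0015,0,0,0,0.06],[0.006,-0.0337,0.0015,0,0,0,0.06],[0.006,-0.0337,0.0015,0,0,0,0.06],[0.006,-0.0337,0.0015,0,0,0,0.06],[0.006,-0.0337,0.0015,0,0,0,0.06]]'
python3 -m handwheel '[[0,0,0,0,0,0,0.06],[0,0,0,0,0,0,0.06],[0,0,0,0,0,0,0.06]]'
python3 bar.py 459.6 -249.6 w6; python3 plan.py
```

```text
time: 27.92
tool_pos: [519.7, -19.2, 168.2]
tcp_rot: [180.0, -0.2, 175.0]
ft_force: [-0.8, -0.9, -0.2]
finger_gap: 60.1
grip_force: 0.0
time: 28.5
tool_pos: [457.5, -250.1, 157.8]
tcp_rot: [179.9, -0.2, 175.0]
ft_force: [0.2, 0.1, 0.2]
finger_gap: 59.9
grip_force: 0.0
time: 28.75
tool_pos: [458.5, -248.6, 158.5]
tcp_rot: [179.9, -0.1, 174.9]
ft_force: [-0.5, 0.5, 0.2]
finger_gap: 60.2
grip_force: 0.0
bar 2034 c [ 458.7 -248.7] size [110.1  21.4] long-axis yaw -5.2 z [13.2 14.3 15.4]
t 28.8 at [ 459.  -248.2  158.9] [ 1.799e+02 -1.000e-01  1.750e+02] q [ -34.   -1.  104.    0.   77. -119.] gap 59.9 F [-0.7  0.3 -0.5] grip 0.0
```

```bash
python3 -m handwheel '[[0,0,0.03,0,0,0,0.06],[0,0,0.03,0,0,0,0.06],[0,0,0.03,0,0,0,0.06],[0,0,0.03,0,0,0,0.06],[0,0,0.012,0,0,0,0.06],[0,0,0.003,0,0,0,0.06],[0,0,0,0,0,0,0.06]]'
python3 -m handwheel '[[0,0,0.001,0,0,0,0],[0,0,0,0,0,0,0],[0,0,0,0,0,0,0],[0,0,0,0,0,0,0],[0,0,0,0,0,0,0],[0,0,0,0,0,0,0],[0,0,0,0,0,0,0],[0,0,0,0,0,0,0]]' 60
python3 -m handwheel '[[0,0,-0.015,0,0,0,0],[0,0,-0.03,0,0,0,0],[0,0,-0.035,0,0,0,0],[0,0,-0.035,0,0,0,0],[0,0,-0.02,0,0,0,0],[0,0,0,0,0,0,0],[0,0,0,0,0,0,0]]'
python3 plan.py 459,-249,158,183.9 574,245,158,183.9 574,245,29,183.9
```

```text
time: 29.38
tool_pos: [459.2, -248.2, 24.7]
tcp_rot: [179.9, -0.1, 175.1]
ft_force: [0.3, -0.6, 0.7]
finger_gap: 60.1
grip_force: 0.0
time: 30.05
tool_pos: [460.5, -250.2, 25.9]
tcp_rot: [-179.9, 0.1, 175.0]
ft_force: [-1.1, 0.3, 6.4]
finger_gap: 10.1
grip_force: 59.1
time: 30.63
tool_pos: [460.4, -250.1, 161.1]
tcp_rot: [-179.9, 0.2, 175.0]
ft_force: [0.2, -0.2, -1.6]
finger_gap: 9.8
grip_force: 58.9
t 30.6 at [ 460.4 -250.1  161.1] [-179.9    0.2  175. ] q [ -34.   -1.  104.    0.   77. -119.] gap 9.8 F [ 0.2 -0.2 -1.6] grip 58.9
459,-249,158,183.9 az -8.9 shift [0.0013 0.0012 0.0031] n 1 per [0.0013 0.0012 0.0031]
574,245,158,183.9 az -0.0 shift [-0.1483  0.485   0.    ] n 15 per [-0.0099  0.0323  0.    ]
574,245,29,183.9 az -0.0 shift [ 0.    -0.     0.129] n 4 per [ 0.     -0.      0.0322]
```

```bash
python3 -m handwheel '[[0,0,0,0,0,-4.5,0],[0,0,0,0,0,-4.4,0],[-0.0099,0.0323,0,0,0,0,0],[-0.0099,0.0323,0,0,0,0,0],[-0.0099,0.0323,0,0,0,0,0],[-0.0099,0.0323,0,0,0,0,0],[-0.0099,0.0323,0,0,0,0,0],[-0.0099,0.0323,0,0,0,0,0]]'
python3 -m handwheel '[[-0.0099,0.0323,0,0,0,0,0],[-0.0099,0.0323,0,0,0,0,0],[-0.0099,0.0323,0,0,0,0,0],[-0.0099,0.0323,0,0,0,0,0],[-0.0099,0.0323,0,0,0,0,0],[-0.0099,0.0323,0,0,0,0,0],[-0.0099,0.0323,0,0,0,0,0],[-0.0099,0.0323,0,0,0,0,0]]'
python3 -m handwheel '[[-0.0099,0.0323,0,0,0,0,0],[0,0,0,0,0,0,0],[0,0,0,0,0,0,0],[0,0,0,0,0,0,0]]'
python3 plan.py 574,245,31,183.9
```

```text
time: 31.3
tool_pos: [504.2, -50.2, 156.8]
tcp_rot: [179.9, -0.2, -176.1]
ft_force: [0.6, -0.2, -1.8]
finger_gap: 9.7
grip_force: 59.0
time: 31.97
tool_pos: [565.7, 212.5, 156.5]
tcp_rot: [-179.9, -0.2, -176.1]
ft_force: [0.4, -0.7, -0.8]
finger_gap: 9.9
grip_force: 59.0
time: 32.3
tool_pos: [573.4, 243.5, 156.9]
tcp_rot: [-179.9, -0.2, -176.1]
ft_force: [-0.5, -1.0, -1.7]
finger_gap: 9.7
grip_force: 59.1
t 32.3 at [573.4 243.5 156.9] [-179.9   -0.2 -176.1] q [ 18.  15.  87.  -0.  79. -76.] gap 9.7 F [-0.5 -1.  -1.7] grip 59.1
574,245,31,183.9 az 0.0 shift [-0.0007  0.0014  0.1259] n 4 per [-0.0002  0.0004  0.0315]
```

```bash
python3 -m handwheel '[[-0.001,0.001,0.025,0,0,0,0],[0,0,0.03,0,0,0,0],[0,0,0.03,0,0,0,0],[0,0,0.027,0,0,0,0],[0,0,0.012,0,0,0,0],[0,0,0,0,0,0,0],[0,0,0,0,0,0,0]]'
python3 -m handwheel '[[0,0,0.001,0,0,0,0],[0,0,0,0,0,0,0.03],[0,0,0,0,0,0,0.05],[0,0,0,0,0,0,0.05],[0,0,0,0,0,0,0.05],[0,0,0,0,0,0,0.05],[0,0,0,0,0,0,0.05],[0,0,0,0,0,0,0.05]]'
python3 -m handwheel '[[0,0,-0.02,0,0,0,0.05],[0,0,-0.03,0,0,0,0.05],[0,0,-0.035,0,0,0,0.05],[0,0,-0.04,0,0,0,0.05],[0,0,-0.04,0,0,0,0.05],[0,0,-0.04,0,0,0,0.05],[0,0,-0.02,0,0,0,0.05],[0,0,0,0,0,0,0.05]]'
python3 -m handwheel '[[0,-0.035,-0.01,0,0,0,0.085],[0,-0.035,-0.01,0,0,0,0.085],[0,-0.035,-0.01,0,0,0,0.085],[0,-0.035,-0.01,0,0,0,0.085],[0,-0.035,0,0,0,0,0.085],[0,-0.035,0,0,0,0,0.085],[0,0,0,0,0,0,0.085],[0,0,0,0,0,0,0.085]]'
python3 - <<'E'
from m import *
im,d,P=cam("top");save("top3",im);np.savez("top3",im=im,P=P);Z=np.nan_to_num(P[...,2],nan=-99)
m=(abs(P[...,0]-573)<75)&(abs(P[...,1]-235)<110)&(Z>13)&(Z<24)
n,l,st,_=cv2.connectedComponentsWithStats(m.astype(np.uint8))
for i in range(1,n):
    if st[i,4]>50: rect(P,l==i,"in case")
m=(P[...,0]>655)&(P[...,0]<725)&(abs(P[...,1]-235)<100)&(Z>90)&(Z<260);q=P[m]
print(m.sum(),"lid angle",90-np.degrees(np.arctan(np.polyfit(q[:,2],q[:,0]+.07*q[:,1],1)[0])), "->180-")
m=(P[...,0]>690)&(P[...,0]<745)&(Z>235)&(Z<300);rect(P,m,"lip top")
E
python3 plan.py
```

```text
time: 32.88
tool_pos: [575.2, 243.7, 34.7]
tcp_rot: [-180.0, -0.1, -176.2]
ft_force: [1.0, 0.1, -0.3]
finger_gap: 9.8
grip_force: 62.3
time: 33.55
tool_pos: [575.6, 245.2, 34.2]
tcp_rot: [-180.0, 0.0, -176.1]
ft_force: [0.3, 0.1, -0.1]
finger_gap: 49.8
grip_force: 0.0
time: 34.22
tool_pos: [578.4, 246.2, 267.3]
tcp_rot: [179.8, 0.6, -176.1]
ft_force: [0.3, 0.6, 0.3]
finger_gap: 50.0
grip_force: 0.0
time: 34.88
tool_pos: [589.6, 33.8, 298.3]
tcp_rot: [180.0, -0.1, -176.3]
ft_force: [0.6, -0.2, 0.3]
finger_gap: 85.3
grip_force: 0.0
1562 lid angle 81.93791376603352 ->180-
lip top 74 c [694.9 193.5] size [168.5   8.8] long-axis yaw -89.1 z [236.  242.4 256. ]
t 34.9 at [589.6  35.2 298.3] [ 1.800e+02 -1.000e-01 -1.762e+02] q [ -2.   5.  83.   0.  92. -95.] gap 85.0 F [-0.8  1.1 -1.1] grip 0.0
```

View pics/top3.png

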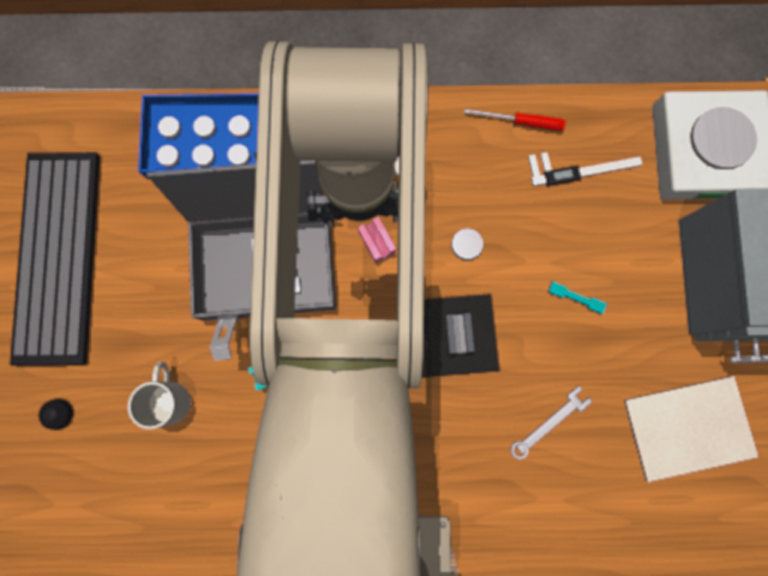

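```bash
python3 -m handwheel '[[0.006,0.034,-0.003,0,0,0,0.085],[0.006,0.034,-0.003,0,0,0,0.085],[0.006,0.034,-0.003,0,0,0,0.085],[0.006,0.034,-0.003,0,0,0,0.085],[0.006,0.034,-0.003,0,0,0,0.085],[0,0,0,0,0,0,0.085],[0,0,0,0,0,0,0.085]]'
python3 - <<'E'
from m import *
im,d,P=cam("wrist");save("w7",im);Z=np.nan_to_num(P[...,2],nan=-99)
m=(abs(P[...,0]-573)<75)&(abs(P[...,1]-235)<110)&(Z>14)&(Z<24)
n,l,st,_=cv2.connectedComponentsWithStats(m.astype(np.uint8))
for i in range(1,n):
    if st[i,4]>200: rect(P,l==i,"in case")
m=(P[...,0]>670)&(P[...,0]<745)&(Z>200)&(Z<300);rect(P,m,"lid edge")
m=(P[...,0]>670)&(P[...,0]<745)&(Z>253)&(Z<300);rect(P,m,"lip")
E
python3 plan.py 712,183.5,335,183.9 712,183.5,278,183.9
```

```text
time: 35.52
tool_pos: [547.2, 206.5, 313.9]
tcp_rot: [180.0, -0.0, -175.8]
ft_force: [-0.5, -1.0, -0.9]
finger_gap: 85.0
grip_force: 0.0
in case 869 c [576.9 181.2] size [109.6  21.6] long-axis yaw 4.0 z [18.8 20.3 21.6]
in case 878 c [573.8 244.9] size [109.2  21.8] long-axis yaw 4.0 z [18.7 20.2 21.6]
lid edge 999 c [680.1 253.2] size [240.7  10.4] long-axis yaw -88.7 z [200.7 231.  243.5]
lip 0
t 35.6 at [547.6 205.  313.7] [-180.    -0.  -175.9] q [ 16.   4.  82.  -0.  94. -79.] gap 84.9 F [ 0.2 -0.7 -0.2] grip 0.0
712,183.5,335,183.9 az 0.2 shift [-0.1625 -0.0326 -0.0213] n 5 per [-0.0325 -0.0065 -0.0043]
712,183.5,278,183.9 az -0.0 shift [ 0.    -0.     0.057] n 2 per [ 0.     -0.      0.0285]
```

View pics/w7.png

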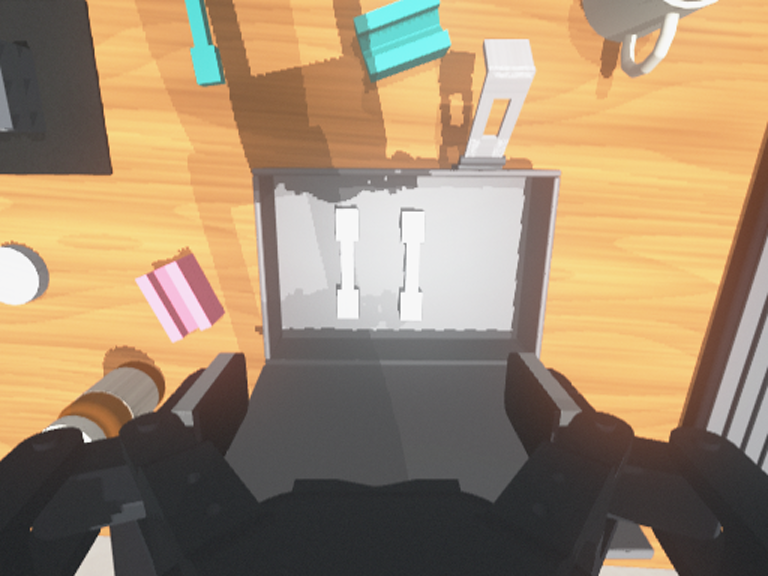

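Both bars lie flat in the case, at (347,265) and (411,265). I go back to the lip and close the lid.

```bash
python3 -m handwheel '[[0,0,-0.03,0,0,0,0.085],[-0.0325,-0.0065,0,0,0,0,0.085],[-0.0325,-0.0065,0,0,0,0,0.085],[-0.0325,-0.0065,0,0,0,0,0.085],[-0.0325,-0.0065,0,0,0,0,0.085],[-0.0325,-0.0065,0,0,0,0,0.085],[0,0,0,0,0,0,0.085],[0,0,0,0,0,0,0.085]]'
python3 plan.py 712,183.5,278,183.9
```

```text
time: 36.23
tool_pos: [713.8, 179.9, 339.3]
tcp_rot: [-179.9, -0.4, -176.3]
ft_force: [0.2, 0.3, -0.3]
finger_gap: 85.2
grip_force: 0.0
t 36.2 at [713.8 179.9 339.3] [-179.9   -0.4 -176.3] q [ 10.  29.  49.  -0. 101. -84.] gap 85.2 F [ 0.2  0.3 -0.3] grip 0.0
712,183.5,278,183.9 az -0.2 shift [0.0016 0.0038 0.0613] n 2 per [0.0008 0.0019 0.0306]
```

```bash
python3 -m handwheel '[[0.002,0.003,0.02,0,0,0,0.085],[0,0,0.02,0,0,0,0.085],[0,0,0.02,0,0,0,0.085],[0,0,0,0,0,0,0.02],[0,0,0,0,0,0,0.02],[0,0,0,0,0,0,0.02],[0,0,0,0,0,0,0.02],[0,0,0,0,0,0,0.02]]' 60
python3 -m handwheel '[[0,0,0,0,0,0,0.02],[0,0,0,0,0,0,0.02],[0,0,0,0,0,0,0.02]]'
python3 - <<'E'
from h import *
s=r.sense();p=s["tool_pos"];print(np.round(p,1),np.round(s["ft_force"],1))
X=(p[0]-669.5-.07*(p[1]-165.7))/np.cos(np.radians(3.9)); X=(p[0]-669.5)/np.cos(np.radians(3.9));Zz=p[2]-6-62
rr=np.hypot(X,Zz);th=np.degrees(np.arctan2(Zz,-X));print(rr,th)
F=np.radians(np.linspace(th,1,33));x=-rr*np.cos(F);z=rr*np.sin(F)
for i,(dx,dz) in enumerate(zip(-np.diff(x)/1e3,-np.diff(z)/1e3)):print("%.4f,0,%.4f"%(dx,dz),end="\n" if i%8==7 else " | ")
E
```

```text
time: 36.9
tool_pos: [711.3, 184.6, 286.9]
tcp_rot: [180.0, 0.2, -176.1]
ft_force: [1.1, -0.7, 0.5]
finger_gap: 24.9
grip_force: 0.7
time: 37.15
tool_pos: [710.9, 184.7, 285.0]
tcp_rot: [180.0, 0.1, -176.1]
ft_force: [2.0, 0.1, 0.1]
finger_gap: 19.9
grip_force: 0.7
[710.9 184.7 285. ] [2.  0.1 0.1]
220.9008444162578 100.81987570794138
0.0119,0,-0.0019 | 0.0120,0,-0.0013 | 0.0120,0,-0.0006 | 0.0120,0,0.0000 | 0.0120,0,0.0007 | 0.0120,0,0.0013 | 0.0119,0,0.0020 | 0.0117,0,0.0026
0.0116,0,0.0033 | 0.0114,0,0.0039 | 0.0112,0,0.0045 | 0.0109,0,0.0051 | 0.0106,0,0.0057 | 0.0103,0,0.0062 | 0.0099,0,0.0068 | 0.0095,0,0.0073
0.0091,0,0.0078 | 0.0087,0,0.0083 | 0.0082,0,0.0088 | 0.0077,0,0.0092 | 0.0072,0,0.0096 | 0.0067,0,0.0100 | 0.0061,0,0.0103 | 0.0056,0,0.0107
0.0050,0,0.0110 | 0.0044,0,0.0112 | 0.0037,0,0.0114 | 0.0031,0,0.0116 | 0.0025,0,0.0118 | 0.0018,0,0.0119 | 0.0012,0,0.0120 | 0.0005,0,0.0120
```

The lip is not between the fingers. I back up and locate it.

```bash
python3 -m handwheel '[[0,0,-0.02,0,0,0,0.02],[0,0,-0.03,0,0,0,0.02],[0,0,-0.03,0,0,0,0.02],[0,0,-0.03,0,0,0,0.02],[-0.02,0,0,0,0,0,0.085],[-0.02,0,0,0,0,0,0.085],[0,0,0,0,0,0,0.085],[0,0,0,0,0,0,0.085]]'
python3 - <<'E'
from m import *
im,d,P=cam("wrist");save("w8",im);np.savez("w8",im=im,P=P);Z=np.nan_to_num(P[...,2],nan=-99)
for a,b in((255,300),(235,255),(200,235)):
    m=(P[...,0]>640)&(P[...,0]<760)&(P[...,1]>80)&(P[...,1]<350)&(Z>a)&(Z<b);rect(P,m,"z%d-%d"%(a,b))
m=(P[...,0]>655)&(P[...,0]<760)&(P[...,1]>200)&(P[...,1]<330)&(Z>90)&(Z<260);q=P[m]
print(m.sum(),"slope dx/dz",np.polyfit(q[:,2],q[:,0]+.068*(q[:,1]-234),1))
E
python3 plan.py
```

```text
time: 37.82
tool_pos: [750.8, 187.3, 390.8]
tcp_rot: [-180.0, -0.3, -176.1]
ft_force: [-0.6, 1.3, -0.8]
finger_gap: 67.8
grip_force: 0.0
z255-300 534 c [692.7 182.4] size [31.5  9.9] long-axis yaw -86.1 z [257.3 277.8 279.2]
z235-255 2357 c [686.  230.6] size [239.   8.] long-axis yaw -86.1 z [236.9 243.1 244.6]
z200-235 1073 c [691.2 231.6] size [238.2  26.3] long-axis yaw -86.1 z [203.9 214.4 230. ]
3096 slope dx/dz [1.46522808e-01 6.50333564e+02]
t 37.9 at [750.3 187.4 392.2] [-180.    -0.2 -176.1] q [ 10.  39.  31.   0. 110. -84.] gap 75.0 F [-0.3 -0.7  0.2] grip 0.0
```

View pics/w8.png

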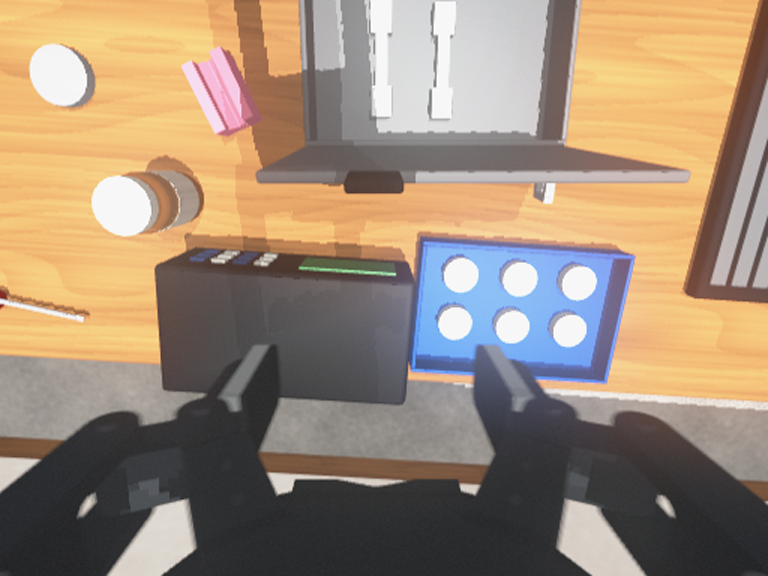

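The picture shows the lip at (374,181), its tip at about (692,182,278). I regrip there.

```bash
python3 -m handwheel '[[0.03,0,0.01,0,0,0,0.085],[0.0285,-0.001,0.02,0,0,0,0.085],[0,0,0.02,0,0,0,0.085],[0,0,0,0,0,0,0.085],[0,0,0,0,0,0,0.085]]'
python3 plan.py 692,182.5,270,183.9
```

```text
time: 38.28
tool_pos: [698.3, 183.1, 348.1]
tcp_rot: [-180.0, -0.1, -176.1]
ft_force: [0.2, -1.4, 1.1]
finger_gap: 85.0
grip_force: 0.0
t 38.3 at [698.3 183.1 348.1] [-1.800e+02 -1.000e-01 -1.761e+02] q [ 11.  27.  52.   0. 101. -83.] gap 85.0 F [ 0.2 -1.4  1.1] grip 0.0
692,182.5,270,183.9 az 0.0 shift [ 0.0063 -0.0001  0.0781] n 3 per [ 0.0021 -0.      0.026 ]
```

```bash
python3 -m handwheel '[[0.006,0,0.02,0,0,0,0.085],[0,0,0.02,0,0,0,0.085],[0,0,0.02,0,0,0,0.085],[0,0,0.017,0,0,0,0.085],[0,0,0,0,0,0,0.085],[0,0,0,0,0,0,0.02],[0,0,0,0,0,0,0.02],[0,0,0,0,0,0,0.02]]' 60
python3 -m handwheel '[[0,0,0,0,0,0,0.02],[0,0,0,0,0,0,0.02],[0,0,0,0,0,0,0.02],[0,0,0,0,0,0,0.02],[0,0,0,0,0,0,0.02]]'
python3 - <<'E'
from h import *
s=r.sense();p=s["tool_pos"];print(np.round(p,1),np.round(s["ft_force"],1))
X=(p[0]-669.5)/np.cos(np.radians(3.9));Zz=p[2]-62-3
rr=np.hypot(X,Zz);th=np.degrees(np.arctan2(Zz,-X));print(rr,th)
F=np.radians(np.linspace(th,1,33));x=-rr*np.cos(F);z=rr*np.sin(F)
for i,(dx,dz) in enumerate(zip(-np.diff(x)/1e3,-np.diff(z)/1e3)):print("%.4f,0,%.4f"%(dx,dz),end="\n" if i%8==7 else " | ")
E
```

```text
time: 38.95
tool_pos: [694.9, 182.9, 274.3]
tcp_rot: [180.0, 0.3, -176.1]
ft_force: [0.1, 0.2, 1.0]
finger_gap: 51.0
grip_force: 0.0
time: 39.37
tool_pos: [694.7, 182.1, 273.4]
tcp_rot: [-180.0, 0.2, -176.1]
ft_force: [1.3, -2.9, 6.2]
finger_gap: 30.5
grip_force: 60.6
[694.7 182.1 273.4] [ 1.3 -2.9  6.2]
209.89968996870618 96.90786257640794
0.0109,0,-0.0010 | 0.0110,0,-0.0005 | 0.0110,0,0.0001 | 0.0110,0,0.0007 | 0.0109,0,0.0013 | 0.0108,0,0.0018 | 0.0107,0,0.0024 | 0.0106,0,0.0029
0.0104,0,0.0035 | 0.0102,0,0.0040 | 0.0100,0,0.0046 | 0.0097,0,0.0051 | 0.0095,0,0.0056 | 0.0091,0,0.0061 | 0.0088,0,0.0065 | 0.0085,0,0.0070
0.0081,0,0.0074 | 0.0077,0,0.0078 | 0.0073,0,0.0082 | 0.0068,0,0.0086 | 0.0064,0,0.0089 | 0.0059,0,0.0093 | 0.0054,0,0.0096 | 0.0049,0,0.0098
0.0044,0,0.0101 | 0.0038,0,0.0103 | 0.0033,0,0.0105 | 0.0027,0,0.0106 | 0.0022,0,0.0108 | 0.0016,0,0.0109 | 0.0011,0,0.0109 | 0.0005,0,0.0110
```

```bash
python3 -m handwheel '[[0.0109,0,-0.001,0,0,0,0.02],[0.011,0,-0.0005,0,0,0,0.02],[0.011,0,0.0001,0,0,0,0.02],[0.011,0,0.0007,0,0,0,0.02],[0.0109,0,0.0013,0,0,0,0.02],[0.0108,0,0.0018,0,0,0,0.02],[0.0107,0,0.0024,0,0,0,0.02],[0.0106,0,0.0029,0,0,0,0.02]]'
python3 -m handwheel '[[0,0,0,0,0,0,0.02],[0,0,0,0,0,0,0.02]]'
python3 -m handwheel '[[0.0104,0,0.0035,0,0,0,0.02],[0.0102,0,0.004,0,0,0,0.02],[0.01,0,0.0046,0,0,0,0.02],[0.0097,0,0.0051,0,0,0,0.02],[0.0095,0,0.0056,0,0,0,0.02],[0.0091,0,0.0061,0,0,0,0.02],[0.0088,0,0.0065,0,0,0,0.02],[0.0085,0,0.007,0,0,0,0.02]]'
python3 -m handwheel '[[0,0,0,0,0,0,0.02],[0,0,0,0,0,0,0.02]]'
```

```text
time: 40.03
tool_pos: [608.6, 176.2, 267.3]
tcp_rot: [-180.0, 0.4, -176.1]
ft_force: [1.3, -3.5, 10.4]
finger_gap: 30.4
grip_force: 63.7
time: 40.2
tool_pos: [607.9, 176.2, 267.0]
tcp_rot: [-180.0, 0.3, -176.1]
ft_force: [-2.5, -4.4, 10.8]
finger_gap: 30.4
grip_force: 64.1
time: 40.87
tool_pos: [531.8, 171.0, 225.1]
tcp_rot: [-180.0, 0.3, -176.1]
ft_force: [-10.5, -7.7, 18.6]
finger_gap: 30.5
grip_force: 68.5
time: 41.03
tool_pos: [530.4, 170.9, 223.7]
tcp_rot: [-179.9, 0.1, -176.1]
ft_force: [-11.9, -7.9, 16.0]
finger_gap: 30.4
grip_force: 68.8
```

```bash
python3 -m handwheel '[[0.0081,0,0.0074,0,0,0,0.02],[0.0077,0,0.0078,0,0,0,0.02],[0.0073,0,0.0082,0,0,0,0.02],[0.0068,0,0.0086,0,0,0,0.02],[0.0064,0,0.0089,0,0,0,0.02],[0.0059,0,0.0093,0,0,0,0.02],[0.0054,0,0.0096,0,0,0,0.02],[0.0049,0,0.0098,0,0,0,0.02]]'
python3 -m handwheel '[[0,0,0,0,0,0,0.02],[0,0,0,0,0,0,0.02]]'
python3 -m handwheel '[[0.0044,0,0.0101,0,0,0,0.02],[0.0038,0,0.0103,0,0,0,0.02],[0.0033,0,0.0105,0,0,0,0.02],[0.0027,0,0.0106,0,0,0,0.02],[0.0022,0,0.0108,0,0,0,0.02],[0.0016,0,0.0109,0,0,0,0.02],[0,0,0,0,0,0,0.02]]'
```

```text
time: 41.7
tool_pos: [478.6, 167.3, 152.4]
tcp_rot: [-179.9, 0.1, -176.1]
ft_force: [-4.7, -6.8, 6.7]
finger_gap: 30.6
grip_force: 75.6
time: 41.87
tool_pos: [478.2, 167.3, 151.5]
tcp_rot: [-179.9, -0.0, -176.1]
ft_force: [-4.6, -7.2, 3.1]
finger_gap: 30.8
grip_force: 75.3
time: 42.45
tool_pos: [460.8, 166.1, 87.3]
tcp_rot: [-179.9, 0.0, -176.1]
ft_force: [0.1, -5.1, -0.0]
finger_gap: 30.8
grip_force: 78.6
```

```bash
python3 -m handwheel '[[0.001,0,0.008,0,0,0,0.02],[0,0,0.004,0,0,0,0.02],[0,0,0,0,0,0,0.02],[0,0,0,0,0,0,0.02]]'
python3 -m handwheel '[[0,0,0.004,0,0,0,0.02],[0,0,0,0,0,0,0.02],[0,0,0,0,0,0,0.02]]'
python3 -m handwheel '[[0,0,0.003,0,0,0,0.02],[0,0,0,0,0,0,0.02],[0,0,0,0,0,0,0.02]]'
```

```text
time: 42.78
tool_pos: [459.9, 166.0, 76.4]
tcp_rot: [-179.9, 0.0, -176.1]
ft_force: [-2.3, -6.4, 1.1]
finger_gap: 30.5
grip_force: 78.4
time: 43.03
tool_pos: [459.7, 166.0, 72.4]
tcp_rot: [-179.9, -0.0, -176.1]
ft_force: [-3.0, -7.4, -0.3]
finger_gap: 30.6
grip_force: 78.4
time: 43.28
tool_pos: [459.5, 166.0, 69.4]
tcp_rot: [-179.9, -0.0, -176.1]
ft_force: [-3.7, -6.3, 1.3]
finger_gap: 30.6
grip_force: 78.4
```

```bash
python3 -m handwheel '[[0,0,0.003,0,0,0,0.02],[0,0,0,0,0,0,0.02],[0,0,0,0,0,0,0.02]]'
python3 -m handwheel '[[0,0,0.002,0,0,0,0.02],[0,0,0,0,0,0,0.02],[0,0,0,0,0,0,0.02]]'
python3 -c "
from m import *
im,d,P=cam('top');Z=np.nan_to_num(P[...,2],nan=-99)
m=(P[...,0]>490)&(P[...,0]<655)&(P[...,1]>120)&(P[...,1]<345)&(Z>55)&(Z<105);q=P[m];print(m.sum())
A=np.c_[q[:,0]-572,q[:,1]-234,np.ones(len(q))]
w=np.ones(len(q),bool)
for k in range(4):
    c=np.linalg.lstsq(A[w],q[w,2],rcond=None)[0];w=abs(q[:,2]-A@c)<4
print(c,np.degrees(c[:2]),w.sum())"
```

```text
time: 43.53
tool_pos: [459.5, 166.0, 66.3]
tcp_rot: [-179.9, -0.0, -176.1]
ft_force: [-3.5, -6.9, 1.5]
finger_gap: 30.5
grip_force: 78.4
time: 43.78
tool_pos: [459.5, 166.0, 64.3]
tcp_rot: [-179.9, -0.1, -176.1]
ft_force: [-3.7, -5.8, 0.9]
finger_gap: 30.6
grip_force: 78.4
2423
[-1.27801270e-02 -2.44152359e-03  7.16676423e+01] [-0.73224734 -0.139889  ] 2333
```

```bash
python3 -m handwheel '[[0,0,0.002,0,0,0,0.02],[0,0,0,0,0,0,0.02],[0,0,0,0,0,0,0.02]]'
python3 -m handwheel '[[0,0,0.002,0,0,0,0.02],[0,0,0,0,0,0,0.02],[0,0,0,0,0,0,0.02]]'
python3 -m handwheel '[[0,0,0.001,0,0,0,0.02],[0,0,0,0,0,0,0.02],[0,0,0,0,0,0,0.02]]'
```

```text
time: 44.08
tool_pos: [459.5, 166.0, 62.4]
tcp_rot: [-179.9, -0.0, -176.1]
ft_force: [-3.3, -6.8, 1.3]
finger_gap: 30.6
grip_force: 78.3
time: 44.33
tool_pos: [459.5, 166.0, 61.3]
tcp_rot: [-179.9, -0.1, -176.1]
ft_force: [-9.4, -8.3, 12.0]
finger_gap: 30.6
grip_force: 79.3
time: 44.58
tool_pos: [459.5, 166.0, 61.1]
tcp_rot: [-179.9, -0.1, -176.1]
ft_force: [-14.7, -10.1, 21.0]
finger_gap: 30.5
grip_force: 80.3
```

```bash
python3 -m handwheel '[[0,0,0,0,0,0,0.085],[0,0,0,0,0,0,0.085],[0,0,0,0,0,0,0.085],[0,0,0,0,0,0,0.085],[0,0,0,0,0,0,0.085],[0,0,0,0,0,0,0.085],[0,0,0,0,0,0,0.085]]'
python3 -m handwheel '[[0,0,-0.025,0,0,0,0.085],[0,0,-0.035,0,0,0,0.085],[0,0,-0.035,0,0,0,0.085],[0,0,-0.03,0,0,0,0.085],[0.014,0.03,0,0,0,0,0.085],[0.0145,0.03,0,0,0,0,0.085],[0.0145,0.03,0,0,0,0,0.085],[0.0145,0.031,0,0,0,0,0.085]]'
python3 -m handwheel '[[0,0,0,0,0,0,0.085],[0,0,0,0,0,0,0.085],[0,0,0,0,0,0,0.085]]'
python3 -c "
from m import *
im,d,P=cam('top');Z=np.nan_to_num(P[...,2],nan=-99)
rect(P,(Z>85)&(Z<133)&(P[...,0]<490)&(P[...,0]>370)&(abs(P[...,1]-285)<25),'hasp top')
im,d,P=cam('wrist');Z=np.nan_to_num(P[...,2],nan=-99)
m=(P[...,0]>485)&(P[...,0]<660)&(P[...,1]>120)&(P[...,1]<345)&(Z>55)&(Z<85);q=P[m];print(m.sum(),np.percentile(q[:,2],[5,50,95]))
"
python3 plan.py 394,283,112,183.9
```

```text
time: 45.17
tool_pos: [459.5, 166.8, 59.0]
tcp_rot: [180.0, -0.0, -176.1]
ft_force: [0.6, -0.5, 0.2]
finger_gap: 84.7
grip_force: 0.0
time: 45.83
tool_pos: [393.4, 284.6, 184.4]
tcp_rot: [180.0, 0.0, -176.2]
ft_force: [2.1, 0.3, -0.9]
finger_gap: 85.3
grip_force: 0.0
time: 46.08
tool_pos: [394.0, 283.4, 183.9]
tcp_rot: [-180.0, -0.0, -176.0]
ft_force: [-0.1, 0.4, -0.4]
finger_gap: 85.4
grip_force: 0.0
hasp top 136 c [429.7 281.8] size [65.5 30.9] long-axis yaw 3.3 z [ 87.  108.8 129.6]
6688 [69.32196239 70.37739068 71.53151795]
t 46.2 at [394.5 282.7 183.9] [-180.    -0.  -176.2] q [ 30.  -8. 108.  -0.  80. -64.] gap 85.1 F [0.2 0.3 0.3] grip 0.0
394,283,112,183.9 az -0.1 shift [0.0005 0.0003 0.0719] n 3 per [0.0002 0.0001 0.024 ]
```

```bash
python3 -m handwheel '[[0,0,0.02,0,0,0,0.085],[0,0,0.025,0,0,0,0.085],[0,0,0.02,0,0,0,0.085],[0,0,0.007,0,0,0,0.085],[0,0,0,0,0,0,0.02],[0,0,0,0,0,0,0.02],[0,0,0,0,0,0,0.02],[0,0,0,0,0,0,0.02]]' 50
python3 -m handwheel '[[0,0,0,0,0,0,0.02],[0,0,0,0,0,0,0.02],[0,0,0,0,0,0,0.02],[0,0,0,0,0,0,0.02]]'
python3 - <<'E'
from h import *
s=r.sense();p=s["tool_pos"];print(np.round(p,1),np.round(s["ft_force"],1))
off=np.array(p)-[469.5,287.4,72.5];a=np.radians(3.9);X=off[0]*np.cos(a)+off[1]*np.sin(a)
rr=np.hypot(X,off[2]);f=np.degrees(np.arctan2(off[2],X));print(rr,f)
F=np.radians(np.linspace(f,20,25));x=rr*np.cos(F);z=rr*np.sin(F)
for i,(dx,dz) in enumerate(zip(-np.diff(x)/1e3,-np.diff(z)/1e3)):print("%.4f,0,%.4f"%(dx,dz),end="\n" if i%8==7 else " | ")
E
```

```text
time: 46.85
tool_pos: [395.2, 284.0, 113.8]
tcp_rot: [179.9, 0.1, -176.1]
ft_force: [0.6, 0.4, 0.0]
finger_gap: 38.1
grip_force: 0.0
time: 47.18
tool_pos: [394.0, 282.0, 112.6]
tcp_rot: [-179.8, -0.0, -176.1]
ft_force: [-1.6, -10.0, 3.0]
finger_gap: 28.7
grip_force: 49.1
[394.  282.  112.6] [ -1.6 -10.    3. ]
85.60265719633068 152.1031059197046
-0.0042,0,-0.0071 | -0.0048,0,-0.0066 | -0.0055,0,-0.0061 | -0.0060,0,-0.0056 | -0.0065,0,-0.0050 | -0.0070,0,-0.0043 | -0.0074,0,-0.0036 | -0.0077,0,-0.0029
-0.0079,0,-0.0022 | -0.0081,0,-0.0014 | -0.0082,0,-0.0006 | -0.0082,0,0.0002 | -0.0082,0,0.0010 | -0.0080,0,0.0017 | -0.0078,0,0.0025 | -0.0076,0,0.0032
-0.0072,0,0.0039 | -0.0068,0,0.0046 | -0.0063,0,0.0053 | -0.0058,0,0.0058 | -0.0052,0,0.0064 | -0.0046,0,0.0068 | -0.0039,0,0.0072 | -0.0032,0,0.0076
```

```bash
python3 -m handwheel '[[-0.0042,0,-0.0071,0,0,0,0.02],[-0.0048,0,-0.0066,0,0,0,0.02],[-0.0055,0,-0.0061,0,0,0,0.02],[-0.006,0,-0.0056,0,0,0,0.02],[-0.0065,0,-0.005,0,0,0,0.02],[-0.007,0,-0.0043,0,0,0,0.02],[-0.0074,0,-0.0036,0,0,0,0.02],[-0.0077,0,-0.0029,0,0,0,0.02]]'
python3 -m handwheel '[[-0.0079,0,-0.0022,0,0,0,0.02],[-0.0081,0,-0.0014,0,0,0,0.02],[-0.0082,0,-0.0006,0,0,0,0.02],[-0.0082,0,0.0002,0,0,0,0.02],[-0.0082,0,0.001,0,0,0,0.02],[-0.008,0,0.0017,0,0,0,0.02],[-0.0078,0,0.0025,0,0,0,0.02],[-0.0076,0,0.0032,0,0,0,0.02]]'
python3 -m handwheel '[[-0.0072,0,0.0039,0,0,0,0.02],[-0.0068,0,0.0046,0,0,0,0.02],[-0.0063,0,0.0053,0,0,0,0.02],[-0.0058,0,0.0058,0,0,0,0.02],[-0.0052,0,0.0064,0,0,0,0.02],[-0.0046,0,0.0068,0,0,0,0.02],[0,0,0,0,0,0,0.02],[0,0,0,0,0,0,0.02]]'
```

```text
time: 47.85
tool_pos: [442.3, 285.2, 152.6]
tcp_rot: [-179.8, -0.2, -176.1]
ft_force: [-2.2, -7.1, -6.2]
finger_gap: 28.1
grip_force: 50.2
time: 48.52
tool_pos: [506.7, 289.7, 149.2]
tcp_rot: [-179.8, -0.1, -176.1]
ft_force: [-5.5, -10.0, 2.9]
finger_gap: 28.5
grip_force: 65.9
time: 49.18
tool_pos: [544.9, 292.3, 118.3]
tcp_rot: [-179.9, 0.2, -176.2]
ft_force: [2.9, -8.8, 7.4]
finger_gap: 28.0
grip_force: 75.5
```

```bash
python3 -m handwheel '[[-0.0035,0,0.0072,0,0,0,0.02],[-0.0015,0,0.006,0,0,0,0.02],[0,0,0.002,0,0,0,0.02],[0,0,0,0,0,0,0.02],[0,0,0,0,0,0,0.02]]'
python3 -m handwheel '[[0,0,0.002,0,0,0,0.02],[0,0,0,0,0,0,0.02],[0,0,0,0,0,0,0.02]]'
python3 -m handwheel '[[0,0,0.001,0,0,0,0.02],[0,0,0,0,0,0,0.02],[0,0,0,0,0,0,0.02]]'
```

```text
time: 49.6
tool_pos: [552.1, 292.8, 105.2]
tcp_rot: [-179.9, 0.5, -176.2]
ft_force: [8.5, -9.8, 11.4]
finger_gap: 28.4
grip_force: 79.6
time: 49.85
tool_pos: [552.7, 292.9, 103.4]
tcp_rot: [-180.0, 0.6, -176.2]
ft_force: [11.7, -11.0, 9.4]
finger_gap: 28.4
grip_force: 80.0
time: 50.1
tool_pos: [552.9, 292.9, 102.8]
tcp_rot: [-180.0, 0.6, -176.2]
ft_force: [11.0, -10.5, 12.0]
finger_gap: 28.1
grip_force: 80.3
```

```bash
python3 -m handwheel '[[0.002,0,0.001,0,0,0,0.02],[0,0,0.001,0,0,0,0.02],[0,0,0,0,0,0,0.02],[0,0,0,0,0,0,0.02]]'
python3 -m handwheel '[[0,0,0.002,0,0,0,0.02],[0,0,0,0,0,0,0.02],[0,0,0,0,0,0,0.02]]'
python3 -m handwheel '[[0,0,0,0,0,0,0.06],[0,0,0,0,0,0,0.06],[0,0,0,0,0,0,0.06],[0,0,0,0,0,0,0.06],[0,0,0,0,0,0,0.06],[0,0,0,0,0,0,0.06]]'
python3 -m handwheel '[[0,0,-0.02,0,0,0,0.06],[0,0,-0.03,0,0,0,0],[0,0,-0.03,0,0,0,0],[0,0,0,0,0,0,0],[0,0,0,0,0,0,0],[0,0,0,0,0,0,0],[0,0,0,0,0,0,0]]'
python3 - <<'E'
from m import *
im,d,P=cam("wrist");Z=np.nan_to_num(P[...,2],nan=-99)
m=(Z>97)&(Z<115)&(np.hypot(P[...,0]-549,P[...,1]-291)<35);rect(P,m,"tab")
m=(Z>74)&(Z<95)&(P[...,0]>478)&(P[...,0]<538)&(abs(P[...,1]-290)<10);q=P[m];c=np.polyfit(q[:,0],q[:,2],1);print(m.sum(),c,np.degrees(np.arctan(c[0])),np.percentile(q[:,2],[5,50,95]))
E
python3 plan.py
```

```text
time: 50.43
tool_pos: [553.1, 293.0, 102.3]
tcp_rot: [-180.0, 0.9, -176.2]
ft_force: [18.1, -10.6, 13.7]
finger_gap: 28.3
grip_force: 80.7
time: 50.68
tool_pos: [553.6, 292.9, 100.3]
tcp_rot: [180.0, 1.0, -176.2]
ft_force: [19.3, -10.0, 11.6]
finger_gap: 28.5
grip_force: 81.5
time: 51.18
tool_pos: [545.1, 294.1, 93.4]
tcp_rot: [-180.0, -0.1, -176.1]
ft_force: [0.7, -1.0, -0.7]
finger_gap: 59.8
grip_force: 0.0
time: 51.77
tool_pos: [544.7, 293.6, 172.0]
tcp_rot: [-179.9, -0.2, -176.1]
ft_force: [-0.2, -0.5, -0.2]
finger_gap: 0.3
grip_force: 0.0
tab 550 c [545.6 292.7] size [30.   5.8] long-axis yaw -86.5 z [ 99.  112.8 114.2]
1690 [0.1512814  5.86965463] 8.602555270522338 [77.92064053 82.128762   88.59141748]
t 51.8 at [544.6 293.5 171.8] [-179.9   -0.2 -176.1] q [ 24.  13.  87.   0.  80. -70.] gap 0.2 F [0.3 0.2 0.5] grip 0.0
```

```bash
python3 -m handwheel '[[-0.002,-0.0008,0.02,0,0,0,0],[0,0,0.016,0,0,0,0],[0,0,0.004,0,0,0,0],[0,0,0,0,0,0,0],[0,0,0,0,0,0,0]]'
python3 -m handwheel '[[0,0,0.002,0,0,0,0],[0,0,0.002,0,0,0,0],[0,0,0,0,0,0,0],[0,0,0,0,0,0,0]]'
python3 -m handwheel '[[0,0,0.001,0,0,0,0],[0,0,0.001,0,0,0,0],[0,0,0,0,0,0,0],[0,0,0,0,0,0,0]]'
```

```text
time: 52.23
tool_pos: [547.2, 293.1, 133.3]
tcp_rot: [-180.0, -0.1, -176.1]
ft_force: [0.5, -0.3, 0.1]
finger_gap: 0.2
grip_force: 0.0
time: 52.57
tool_pos: [547.9, 293.4, 130.3]
tcp_rot: [180.0, 0.0, -176.1]
ft_force: [-0.3, -0.3, -0.6]
finger_gap: -0.2
grip_force: 0.0
time: 52.9
tool_pos: [547.6, 293.2, 127.8]
tcp_rot: [-180.0, -0.0, -176.1]
ft_force: [0.8, -0.9, 0.4]
finger_gap: 0.2
grip_force: 0.0
```

```bash
python3 -m handwheel '[[0,0,0.002,0,0,0,0],[0,0,0,0,0,0,0],[0,0,0,0,0,0,0]]'
python3 -m handwheel '[[0,0,0.002,0,0,0,0],[0,0,0,0,0,0,0],[0,0,0,0,0,0,0]]'
python3 -c "
from m import *
im,d,P=cam('wrist');Z=np.nan_to_num(P[...,2],nan=-99)
m=(Z>90)&(Z<125)&(np.hypot(P[...,0]-549,P[...,1]-291)<35);rect(P,m,'near tab')"
```

```text
time: 53.15
tool_pos: [547.5, 293.2, 125.6]
tcp_rot: [-180.0, -0.0, -176.1]
ft_force: [-0.4, 0.5, -0.0]
finger_gap: 0.2
grip_force: 0.0
time: 53.4
tool_pos: [547.6, 293.2, 123.6]
tcp_rot: [-180.0, -0.0, -176.1]
ft_force: [0.8, -0.6, 0.1]
finger_gap: 0.3
grip_force: 0.0
near tab 804 c [532.6 291.7] size [31.1 29.9] long-axis yaw 4.6 z [ 92.3 116.9 124.3]
```

```bash
python3 -m handwheel '[[0,0,-0.02,0,0,0,0],[0,0,-0.03,0,0,0,0],[0,0,0,0,0,0,0],[0,0,0,0,0,0,0]]'
python3 - <<'E'
from m import *
im,d,P=cam("wrist");np.savez("w9",im=im,P=P);Z=np.nan_to_num(P[...,2],nan=-99)
m=(Z>97)&(Z<116)&(np.hypot(P[...,0]-549,P[...,1]-291)<35);rect(P,m,"tab")
for x in range(470,560,8):
    q=P[(abs(P[...,0]-x)<4)&(abs(P[...,1]-282)<4)&(Z>60)&(Z<118)]
    if len(q): print(x,len(q),np.round(np.percentile(q[:,2],[5,50,95]),1))
E
python3 plan.py
```

```text
time: 53.78
tool_pos: [549.3, 294.0, 176.8]
tcp_rot: [179.9, 0.3, -176.1]
ft_force: [0.3, -0.4, -0.2]
finger_gap: 0.1
grip_force: 0.0
tab 447 c [549.8 293. ] size [29.4  6.5] long-axis yaw -85.7 z [ 98.3 104.3 105.5]
470 121 [74.3 76.6 77.8]
478 122 [76. 77. 78.]
486 122 [76.2 77.2 78.2]
494 110 [70.3 77.2 78.6]
502 117 [69.7 77.2 78.5]
510 108 [69.9 77.5 78.6]
518 115 [70.2 77.7 78.8]
526 102 [70.2 77.9 79.1]
534 102 [76.8 78.1 79.2]
542 102 [77.3 78.4 79.4]
550 212 [ 78.5  99.8 105.3]
t 53.8 at [548.3 293.5 174.9] [ 1.800e+02  1.000e-01 -1.761e+02] q [ 23.  13.  87.  -0.  80. -70.] gap -0.2 F [-0.1 -0.6 -0.8] grip 0.0
```

```bash
python3 - <<'E'
from m import *
P0,P1=np.load("w1.npz")["P"],np.load("w9.npz")["P"]
imt,d,PT=cam("top");P2=np.load("top0.npz")["P"]
for nm,P in(("w1",P0),("now",P1),("top0",P2),("topnow",PT)):
    Z=np.nan_to_num(P[...,2],nan=-99)
    for y in(283,):
        o=[]
        for x in list(range(472,545,8)):
            q=P[(abs(P[...,0]-x)<4)&(abs(P[...,1]-y)<5)&(Z>74)&(Z<118)]
            o.append((x,round(float(np.median(q[:,2])),1) if len(q)>2 else None))
        print(nm,o)
    m=(Z>60)&(Z<75)&(abs(P[...,0]-560)<40)&(abs(P[...,1]-215)<40);print("lid z",np.median(Z[m]))
E
```

```text
w1 [(472, 76.9), (480, 77.3), (488, 77.9), (496, 78.3), (504, 79.0), (512, 79.9), (520, 80.1), (528, 80.4), (536, 81.1), (544, 82.0)]
lid z 70.2290960980153
now [(472, 76.8), (480, 77.1), (488, 77.2), (496, 77.4), (504, 77.5), (512, 77.9), (520, 78.1), (528, 78.0), (536, 78.2), (544, 79.0)]
lid z 70.41188266257566
top0 [(472, 76.1), (480, 77.6), (488, 78.1), (496, 79.8), (504, 79.9), (512, 80.3), (520, 80.4), (528, 81.8), (536, 80.9), (544, 82.4)]
lid z 70.40763437370879
topnow [(472, 77.6), (480, 77.9), (488, 77.6), (496, 78.5), (504, 77.3), (512, 80.8), (520, 79.0), (528, 80.0), (536, 78.9), (544, 77.8)]
lid z 70.39288941922337
```

```bash
python3 -m handwheel '[[0,0,0.02,0,0,0,0],[0,0,0.02,0,0,0,0],[0,0,0.01,0,0,0,0],[0,0,0.002,0,0,0,0],[0,0,0,0,0,0,0],[0,0,0,0,0,0,0]]'
python3 -m handwheel '[[0,0,0.001,0,0,0,0],[0,0,0,0,0,0,0],[0,0,0,0,0,0,0]]'
python3 -m handwheel '[[0,0,0.001,0,0,0,0],[0,0,0,0,0,0,0],[0,0,0,0,0,0,0]]'
python3 -m handwheel '[[0,0,0.001,0,0,0,0],[0,0,0,0,0,0,0],[0,0,0,0,0,0,0]]'
```

```text
time: 54.38
tool_pos: [546.7, 292.9, 121.4]
tcp_rot: [-179.9, -0.1, -176.1]
ft_force: [-5.1, -1.7, 5.4]
finger_gap: -0.1
grip_force: 3.2
time: 54.63
tool_pos: [546.9, 292.9, 121.2]
tcp_rot: [-180.0, -0.1, -176.1]
ft_force: [-6.1, -2.8, 10.6]
finger_gap: 0.2
grip_force: 5.7
time: 54.88
tool_pos: [546.9, 293.0, 121.0]
tcp_rot: [-180.0, -0.1, -176.1]
ft_force: [-9.0, -4.3, 17.7]
finger_gap: 0.1
grip_force: 8.3
time: 55.13
tool_pos: [547.0, 293.0, 120.8]
tcp_rot: [-180.0, -0.1, -176.1]
ft_force: [-11.5, -5.2, 21.9]
finger_gap: 0.1
grip_force: 10.9
```

```bash
python3 -m handwheel '[[0,0,-0.01,0,0,0,0],[0,0,-0.02,0,0,0,0],[0,0,-0.03,0,0,0,0],[0,0,-0.03,0,0,0,0],[0,0,-0.03,0,0,0,0],[0,0,0,0,0,0,0],[0,0,0,0,0,0,0]]'
python3 - <<'E'
from m import *
im,d,P=cam("wrist");Z=np.nan_to_num(P[...,2],nan=-99)
o=[]
for x in range(472,545,8):
    q=P[(abs(P[...,0]-x)<4)&(abs(P[...,1]-283)<5)&(Z>74)&(Z<118)];o.append(round(float(np.median(q[:,2])),1))
print("strap",o)
m=(abs(P[...,0]-560)<60)&(abs(P[...,1]-210)<50)&(Z>50);q=P[m];print("lid",np.polyfit(q[:,0],q[:,2],1),np.median(q[:,2]))
im,d,P=cam("top");hsv=cv2.cvtColor(im,cv2.COLOR_BGR2HSV);Z=np.nan_to_num(P[...,2],nan=-99)
rect(P,(Z>30)&(Z<55)&(np.hypot(P[...,0]-440,P[...,1]+133)<70),"vblock")
rect(P,(Z>10)&(Z<25)&(np.hypot(P[...,0]-615,P[...,1]+158)<45),"disc")
rect(P,(Z>110)&(np.hypot(P[...,0]-733,P[...,1]+44)<45)&(Z<130),"jar")
g=(hsv[...,1]<70)&(hsv[...,2]>110)&(Z>8)&(Z<22)&(P[...,0]<700)&(P[...,0]>250)&(P[...,1]<100)&(P[...,1]>-400)
n,l,st,_=cv2.connectedComponentsWithStats(g.astype(np.uint8))
for i in range(1,n):
    if st[i,4]>60: rect(P,l==i,"grey on bench")
E
```

```text
time: 55.72
tool_pos: [548.8, 293.7, 241.1]
tcp_rot: [179.9, 0.2, -176.1]
ft_force: [0.3, -0.8, -0.5]
finger_gap: -0.0
grip_force: 0.0
strap [76.7, 77.0, 76.8, 76.9, 76.7, 77.1, 76.8, 76.9, 76.7, 76.9]
lid [ -1.1607863 818.0331898] 71.46605593541125
vblock 281 c [ 441.  -135.2] size [68.4 44.3] long-axis yaw 3.6 z [30.8 44.  47.6]
disc 328 c [ 615.1 -158.7] size [59.4 55.7] long-axis yaw -2.6 z [13.  16.4 19.6]
jar 317 c [734.  -43.9] size [52.2 51. ] long-axis yaw -0.4 z [115.4 120.  122.9]
grey on bench 330 c [ 615.2 -157.4] size [58.8 57.6] long-axis yaw -45.5 z [12.9 16.3 19.4]
```

```bash
python3 -c "
from bench import r
print(r.hand_in())"
```

```text
the job is handed in; nothing more can be done
None
```

The job is handed in, and the judge gave no result back: V-block on the mat, both bars in the case, lid shut, hasp pressed flat over the catch; at the last check the disc and jar had not moved, but the mug and wrench were not re-measured.

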